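Charge a milling jar with grinding balls through a powder funnel

ROBOT

A 6-joint arm with a two-finger parallel gripper is mounted at the origin on the work surface. World frame = base frame: x ahead of the robot, y to its left, z up, the work surface at z = 0. Lengths are in m, angles in rad, forces in N, time in s.
With the tool pointing down it reaches from about 0.325 to 1 m from the base axis. Payload 5.1 kg.
Tool frame: the origin (TCP) lies at the very end of the fingers, on their centre line; the grasp point (between the pads) lies 19 mm behind it; x points along the fingers, y is the direction in which the jaws open and shut, and the axes are right-handed (so a half turn about x gives the same grasp; the last joint's range is limited). The gripper opens to 85 mm and grips with 20 to 120 N. Pads are 22 mm wide; open, the fingers measure 114 mm over their backs; the gripper's body (76 mm by 85 mm) begins 54 mm behind the grasp point. The pads swing forward as they close: fully open they stand 13 mm farther back than shut.
Start: joints at [-1.279, 0.124, 1.65, -0, 1.367, -0.083], TCP at [0.238, -0.605, 0.231] pointing down, gripper open.
Joint ranges: [-2.61, 2.61], [-1.02, 2.33], [0.03, 2.71], [-1.35, 4.49], [0.32, 2.68], [-2.91, 2.91]. Speed limits (rad/s): [2.57, 2.57, 3.14, 3.14, 3.14, 3.14].

INTERFACE

Orientations are given as a unit quaternion [w, x, y, z].
In Python, from plant import arm gives the robot as it stands.
- The arm moves only by the tool drive_tool, never from a script. Its argument "increments" is a list of rows, each an object with "grip": the opening in per cent of the stroke, from 0 (shut) to 100 (fully open); "delta_pos": the shift along the tool's x, y, z in mm, a list of three; "turn": the turn, a rotation vector about the tool's x, y, z in degrees, a list of three. In form: [{"grip": grip, "delta_pos": [x, y, z], "turn": [wx, wy, wz]}, ...]. A call has 1 to 5 rows; each row shifts and turns the pose as measured when the row begins, along the tool's axes as they then stand; what a row does not reach is not made up. A row lasts 1/8 s, in which the tool goes at most 62.5 mm and 10.7 degrees, less where a joint would pass 70% of its speed; a pose out of reach is approached as far as the arm can. A call is refused whole if a number of a shift passes 62.5 or a number of a turn 10.7, either way. A call with a gripper value outside its range is refused whole. The fingers move at their own pace and stop on an object; the grip force is fixed at half the most. Time passes only in rows, so rows that do not move let the fingers close. It gives the time, the measured TCP pose, the force and the opening at its end, in the units of the state.
- arm.sense(): the state, without advancing time (a new reading comes with each control period).
- arm.get_image(name): name is "scene" or "top"; returns (picture, depth): 480x640x3 uint8, blue, green, red; 480x640 float32, m along the optical axis (not along the pixel's ray), 0 where there is no reading.
- arm.camera_model(name): a dict with "K" (3x3 intrinsics, pixels), "origin" and "rotation" of the camera in the world. Camera axes: x right, y down, z forward; pixel columns grow to the right and rows downward; lengths in m; the calibration is good to about 2 mm. A picture is of the moment at which its call begins. camera_model takes no time and is no camera call.
- arm.finish_job(): hands the job in, once; it reports no verdict.
Trained networks look in the newest picture that a camera, given by its name, has taken for a name from the list of things; names that differ only in an ending like _2 or _b are one class to them, and where a whole thing is asked for, a point or a joint stands for the part that bears it (a point fixed in the world has none). Each returns a list of dicts, best first, with "confidence" (0 to 1); they miss things now and then, are a little off and sometimes report something else, mostly with a low value. They report only what shows in the picture. A call takes as long as a camera call. They do not tell look-alikes from the thing itself.
- arm.silhouettes(camera, query): "mask" (480x640 bool, what is visible of it) and "bbox" ([left, top, right, bottom] in pixels, round what is visible of it).
- arm.landmark_of(camera, query): "position" ([column, row] in pixels: a listed point, or the origin of a listed thing).
The state is a dict: "time": time; "qpos": joint angles; "qvel": joint speeds; "joint_efforts": joint torques, N m; "eef_pos": TCP position; "tcp_rot": TCP orientation; "contact_force": force on the tool from outside, world axes, zero at the start; "ft_torque": the same for the moment, N m; "finger_gap": opening from 0.0 (shut) to 1.0 (fully open).
Only numpy, scipy, OpenCV 4.12 (cv2) and the standard library are available. Lean on these libraries where they do the work, as an engineer would, in place of code of your own. Each camera call takes 0.05 s, during which the arm holds its last target.

TASK

Charge the clear milling jar: take the metal funnel out of the glass beaker and set it upright in the jar's neck, then tip the grinding balls from the weighing scoop on the balance through the funnel so that all six end up in the jar. Do not touch the clean balls with the gripper. Finally stand the empty scoop back on the balance pan; leave the funnel in the jar and everything else on the bench where it is.

Things in the scene. Friction and masses are not known exactly. Their poses are not given: they have to be found in the camera images.
- funnel_grip (a point): Centre of the side handle of the loose bare-metal funnel: a level radial bar 14 mm wide, 10 mm thick, 58 mm long, its top 1 mm over the rim. Axes: +x from the handle to the funnel's axis, z up. From here the funnel's axis is 98 mm along +x, the rim plane 4 mm up, the stem's lower end 73 mm down. Funnel 110 g.
- funnel_rim (a point): Centre of the funnel's wide mouth (rim plane). Axes as for funnel_grip. Cone 130 mm across outside, 124 mm inside at the rim, narrowing at 45 degrees over 42 mm to a straight stem 46 mm outside, 40 mm bore, 35 mm long; 77 mm high in all.
- funnel_tip (a point): Centre of the lower end of the funnel's stem, 77 mm below the rim plane. At the start the funnel hangs upright by its cone on the beaker's rim, this point about 51 mm above the bench: lift it over 55 mm to clear. Seated in the jar's neck, cone resting on the mouth, this point is about 41 mm below the jar's mouth and the rim 36 mm above it.
- jar_mouth (a point): Centre of the mouth (top rim plane) of the loose clear thick-walled milling jar, standing upright, 130 mm high, 400 g: body 90 mm across up to 95 mm, then a shoulder and a straight neck 22 mm high, 68 mm outside, 58 mm inside. z up.
- jar_floor (a point): Centre of the jar's inner floor, 6 mm above the bench; the jar is 80 mm wide inside. z up.
- beaker: Loose straight-sided glass beaker, 80 mm across, 100 mm high, 160 g, in which the funnel stands at the start. Origin: centre of its underside. The jar and the beaker may stand either way round on the bench.
- scoop_grip (a point): Centre of the straight level handle of the loose steel weighing scoop: a bar 18 mm wide (along y), 10 mm thick, 70 mm long, behind the scoop's back wall, which is 32 mm in front of this point. +x points to the spout, z up. 30 mm above the scoop's underside, 80 mm behind the middle of the floor, 160 mm behind the lip. 140 g empty.
- scoop_floor (a point): Centre of the scoop's underside; axes as for scoop_grip. The flat floor (2.5 mm sheet) reaches from x = -45 to +50 mm, 60 mm wide inside walls 28 mm high; then a spout rises at 30 degrees to the lip, narrowing slightly. Level, it keeps the balls; they roll out over the lip once the spout end is tipped down over 30 degrees and all leave by 55 degrees.
- scoop_lip (a point): Middle of the spout's lip (inner surface, 56 mm wide), 80 mm in front of the middle of the floor and 19.5 mm above the underside. Axes as for scoop_grip. The scoop is 198 mm long in all.
- pan (a point): Centre of the top of the balance's round steel pan, 130 mm across, 64 mm above the bench. The balance (fixed, 250 x 170 mm, case top 50 mm high) has its display side along this point's -x; the pan is 40 mm from the middle of the case. The scoop starts on the middle of the pan, its handle out over the display side.
- ball1_center (a point): Centre of a white ceramic grinding ball, 18 mm across, 18 g; all six lie loose in the scoop at the start.
- ball2_center (a point): Centre of a white ceramic grinding ball, 18 mm across, 18 g, one of the six.
- ball3_center (a point): Centre of a white ceramic grinding ball, 18 mm across, 18 g, one of the six.
- ball4_center (a point): Centre of a white ceramic grinding ball, 18 mm across, 18 g, one of the six.
- ball5_center (a point): Centre of a white ceramic grinding ball, 18 mm across, 18 g, one of the six.
- ball6_center (a point): Centre of a white ceramic grinding ball, 18 mm across, 18 g, one of the six.
- pot1: Bystander: sample pot with a screw cap, 45 mm across, 66 mm high. Origin: centre of its underside.
- pot2: Bystander: a second, equal sample pot. Origin: centre of its underside.
- reagent: Bystander: brown glass bottle, 66 mm across, 150 mm high. Origin: centre of its underside.
- pipette: Bystander: hand pipette lying on the bench, 260 mm long, 27 mm high. Origin: on the bench under its middle, long axis along x.
Things that resemble listed ones, but are neither listed nor needed, are in the scene too. Of the things shaped like the part that bears scoop_grip, the bare steel one is meant.

How it is judged:
On the way, in this order (a step that is already met when the one before it is completed fails the run):
1. the funnel stands released in the jar's neck (horizontal distance between funnel_tip and jar_mouth below 0.008 m and z of funnel_tip in the frame of jar_mouth below -0.035 m and angle between funnel_tip's own z axis and vertical below 0.12 rad and angle between jar_mouth's own z axis and vertical below 0.06 rad and height (world z) of jar_mouth below 0.136 m and contact force between the fingers and funnel below 0.05 N), for 0.2 s.
2. all six balls are in the jar (horizontal distance between each of ball1_center, ball2_center, ball3_center, ball4_center, ball5_center, ball6_center and jar_floor below 0.042 m and z of ball1_center in the frame of jar_floor between 0 and 0.075 m and z of ball2_center in the frame of jar_floor between 0 and 0.075 m and z of ball3_center in the frame of jar_floor between 0 and 0.075 m and z of ball4_center in the frame of jar_floor between 0 and 0.075 m and z of ball5_center in the frame of jar_floor between 0 and 0.075 m and z of ball6_center in the frame of jar_floor between 0 and 0.075 m), for 0.2 s.
At the end, for the whole second after the job is handed in: All six balls lie in the jar below the stem; the funnel sits upright in the neck of the standing jar (centred within 8 mm, stem at least 35 mm deep, leaning under 7 degrees); the scoop stands level on the pan, its floor within 35 mm of the centre; bystanders in place (all of step 2 and horizontal distance between funnel_tip and jar_mouth below 0.008 m and z of funnel_tip in the frame of jar_mouth below -0.035 m and angle between funnel_tip's own z axis and vertical below 0.12 rad and angle between jar_mouth's own z axis and vertical below 0.06 rad and height (world z) of jar_mouth below 0.136 m and horizontal distance between scoop_floor and pan below 0.035 m and z of scoop_floor in the frame of pan between -0.006 and 0.006 m and angle between scoop_floor's own z axis and vertical below 0.08 rad); the robot touches nothing.
It fails at once if the gripper touches a grinding ball (contact force between the fingers and ball1 above 0.3 N or contact force between the fingers and ball2 above 0.3 N or contact force between the fingers and ball3 above 0.3 N or contact force between the fingers and ball4 above 0.3 N or contact force between the fingers and ball5 above 0.3 N or contact force between the fingers and ball6 above 0.3 N).
It fails at once if a sample pot, the bottle or the pipette is shifted more than 30 mm, or the beaker more than 60 mm (distance of any of pot1, pot2, reagent, pipette from where it was at the start of the episode above 0.03 m or distance of beaker from where it was at the start of the episode above 0.06 m).
It fails at once if the jar, the beaker or the bottle is knocked over (angle between any of jar_mouth, beaker, reagent's own z axis and vertical above 0.5 rad).
It also fails if it takes over 67 s, if anything falls off the work surface, if the arm or the gripper's body presses on something with over 40 N, if the wrist force passes 120 N, or if a joint passes its speed limit or range.

## Working session

There is one attempt and no reset: what is moved stays moved. The work goes in short steps, Python scripts to look and compute and a tool call to move; the robot and the scene stay as the last step left them, time stands still between calls to the robot, and variables do not carry over. Pictures are saved under pics/ and viewed, and the job is handed in when it is done.

Besides the shell and the picture viewer there is one more tool, called after "Emit:" as name([rows], argument=value, ...), one row to a line, values as JSON. drive_tool: Moves the arm, as the interface text tells. Its arguments: {"type":"object","properties":{"increments":{"type":"array"}},"required":["increments"]}

```bash
mkdir -p pics; ls; python3 - <<'E'
from plant import arm
import cv2,numpy as np
print(arm.sense())
for n in ("scene","top"):
    im,d=arm.get_image(n); cv2.imwrite(f"pics/{n}0.png",im); np.save(f"pics/{n}0d.npy",d)
    m=arm.camera_model(n); print(n,m)
E
```

```text
pics
{'time': 0.0, 'qpos': array([-1.27860054e+00,  1.24492262e-01,  1.65168481e+00, -4.96789621e-06,
        1.36752594e+00, -8.25624386e-02]), 'qvel': array([ 0.00107974, -0.00149033, -0.00187569, -0.00071165,  0.00051682,
       -0.00222387]), 'joint_efforts': array([ 1.37886629e-03, -4.23602450e+01, -3.65451372e+01, -8.70259129e-06,
        6.95544688e-03,  3.53847661e-06]), 'eef_pos': array([ 0.23774524, -0.60429102,  0.23005496]), 'tcp_rot': array([-0.13098148, -0.69464924, -0.13246518,  0.69480879]), 'contact_force': array([-0.326917  , -0.05133686,  0.73560381]), 'ft_torque': array([-0.02270049, -0.00192323, -0.0067095 ]), 'finger_gap': 1.0023224162931659}
scene {'K': array([[599.86685795,   0.        , 313.29168396],
       [  0.        , 599.86685795, 235.82699163],
       [  0.        ,   0.        ,   1.        ]]), 'origin': array([1.24196139, 0.66511102, 0.81833292]), 'rotation': array([-0.17184246,  0.34484348,  0.81577791, -0.4313462 ])}
top {'K': array([[562.56586479,   0.        , 319.95304974],
       [  0.        , 562.56586479, 238.17886951],
       [  0.        ,   0.        ,   1.        ]]), 'origin': array([ 0.41076124, -0.06627962,  1.48921124]), 'rotation': array([ 0.03608614, -0.70114103,  0.71122556, -0.03545771])}
```

View pics/scene0.png

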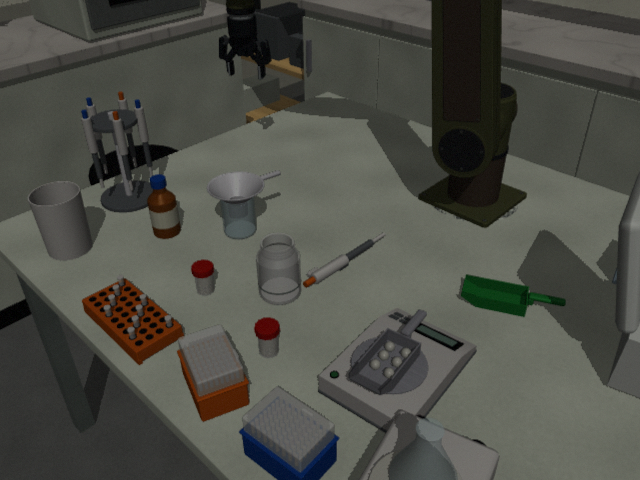

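View pics/top0.png

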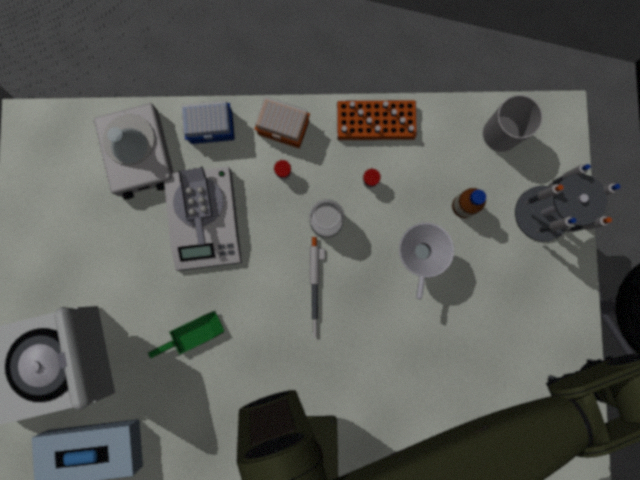

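The top picture shows the steel scoop with balls on the balance at (197,197) and a green look-alike scoop at (195,335). The funnel in the beaker is at (427,252) with its handle toward (420,290), and the jar is at (327,220). Other jar or beaker-like things are the tall grey cup at (512,122) and the flask on a stirrer at (130,140). Next I'll measure these.

```bash
cat > h.py <<'E'
import numpy as np
from plant import arm
from scipy.spatial.transform import Rotation as R
def Rq(q): return R.from_quat([q[1],q[2],q[3],q[0]])
def proj(n,p):
    m=arm.camera_model(n); c=Rq(m['rotation']).inv().apply(np.atleast_2d(p)-m['origin']); u=c@m['K'].T; return u[:,:2]/u[:,2:]
def ray(n,uv):
    m=arm.camera_model(n); uv=np.atleast_2d(uv); d=np.c_[uv,np.ones(len(uv))]@np.linalg.inv(m['K']).T
    return m['origin'],Rq(m['rotation']).apply(d)
def atz(n,uv,z):
    o,d=ray(n,uv); return o+d*((z-o[2])/d[:,2])[:,None]
def cloud(n,d):
    v,u=np.mgrid[:480,:640]; o,r=ray(n,np.c_[u.ravel(),v.ravel()]); P=o+r*d.ravel()[:,None]; P[d.ravel()<=0]=np.nan
    return P.reshape(480,640,3)
E
python3 - <<'E'
from h import *
hz={'funnel_grip':.124,'funnel_rim':.128,'jar_mouth':.13,'scoop_grip':.094,'scoop_lip':.0835,'scoop_floor':.064,'pan':.064,'pipette':.014,'pot1':0,'reagent':0,'jar_floor':.006,'beaker':0}
print(atz('top',[[0,0],[275,430]],0))
for n in('top','scene'):
  for q,z in hz.items():
    for r in arm.landmark_of(n,q)[:2]:
        print(n,q,round(r['confidence'],2),np.round(r['position'],1),atz(n,r['position'],z)[0].round(4))
print(arm.sense()['time'])
E
```

```text
[[1.2410117  0.81485505 0.        ]
 [0.06782104 0.05662023 0.        ]]
top funnel_grip 0.88 [418.3 291. ] [ 0.4178 -0.3018  0.124 ]
top funnel_grip 0.22 [427.  250.3] [ 0.516  -0.3261  0.124 ]
top funnel_rim 0.82 [425.2 249. ] [ 0.519 -0.321  0.128]
top jar_mouth 0.95 [325.  213.6] [ 0.6089 -0.0792  0.13  ]
top scoop_grip 0.88 [200.1 228.3] [0.5816 0.233  0.094 ]
top scoop_grip 0.78 [161.3 343.6] [0.2987 0.3259 0.094 ]
top scoop_lip 0.86 [221.4 322.5] [0.3473 0.1808 0.0835]
top scoop_lip 0.61 [191.3 172.5] [0.7261 0.2587 0.0835]
top scoop_floor 0.87 [193.4 203.7] [0.649  0.2571 0.064 ]
top scoop_floor 0.69 [189.9 329.6] [0.3299 0.2631 0.064 ]
top pan 0.84 [196.7 200. ] [0.6585 0.2487 0.064 ]
top pipette 0.68 [312.  290.9] [ 0.4226 -0.0433  0.014 ]
top pipette 0.46 [325.4 214.8] [ 0.6226 -0.0813  0.014 ]
top pot1 0.8 [282.6 175.5] [0.733  0.0321 0.    ]
top pot1 0.63 [372.7 180.8] [ 0.715 -0.21   0.   ]
top reagent 0.83 [461.5 208.3] [ 0.6369 -0.4456  0.    ]
top jar_floor 0.8 [326.9 217.2] [ 0.6172 -0.0853  0.006 ]
top jar_floor 0.46 [188.4 215.9] [0.626  0.2833 0.006 ]
top beaker 
[... 403 characters left out ...]
cene scoop_grip 0.56 [543.  297.8] [0.3597 0.3659 0.094 ]
scene scoop_lip 0.8 [362.6 382.5] [0.7329 0.2541 0.0835]
scene scoop_lip 0.74 [463.3 287.1] [0.4216 0.2378 0.0835]
scene scoop_floor 0.81 [386.4 362.7] [0.6587 0.2437 0.064 ]
scene scoop_floor 0.76 [501.1 304. ] [0.3935 0.3054 0.064 ]
scene pipette 0.68 [350.9 259. ] [ 0.4319 -0.0376  0.014 ]
scene pot1 0.93 [204.7 290.3] [ 0.7143 -0.2019 -0.    ]
scene pot1 0.77 [268.  351.9] [0.7413 0.0306 0.    ]
scene reagent 0.94 [166.4 230.1] [ 0.6399 -0.4564  0.    ]
scene jar_floor 0.78 [280.9 292.7] [ 0.6123 -0.0728  0.006 ]
scene beaker 0.82 [238.2 226.9] [ 0.5099 -0.3386  0.    ]
scene beaker 0.67 [277.8 289.8] [ 0.6057 -0.09    0.    ]
1.3
```

```bash
python3 - <<'E'
import cv2,numpy as np
t=cv2.imread('pics/top0.png'); 
a=cv2.resize(t[150:280,160:250],None,fx=4,fy=4,interpolation=2); b=cv2.resize(t[215:310,380:470],None,fx=4,fy=4,interpolation=2)
h=max(a.shape[0],b.shape[0]); o=np.zeros((h,a.shape[1]+b.shape[1],3),np.uint8); o[:a.shape[0],:a.shape[1]]=a;o[:b.shape[0],a.shape[1]:]=b
cv2.imwrite('pics/crop1.png',np.clip(o*1.6,0,255).astype(np.uint8))
from h import *
P=cloud('top',np.load('pics/top0d.npy'))
for (u,v) in [(199,222),(197,235),(427,252),(420,285),(421,280),(327,220),(210,255),(235,260)]: print((u,v),P[v,u].round(4))
E
```

```text
(199, 222) [0.597  0.235  0.0979]
(197, 235) [0.565  0.241  0.0923]
(427, 252) [ 5.211e-01 -3.496e-01 -5.000e-04]
(420, 285) [ 0.4321 -0.3055  0.129 ]
(421, 280) [ 0.444  -0.308   0.1302]
(327, 220) [ 0.6104 -0.0855  0.0007]
(210, 255) [0.5185 0.2188 0.0384]
(235, 260) [0.5052 0.1555 0.0298]
```

View pics/crop1.png

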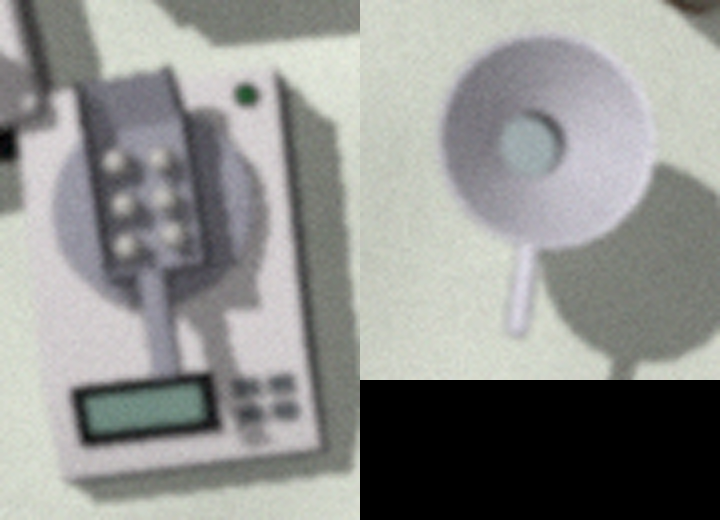

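The crop shows the bare-steel scoop holding six balls on the pan, and the metal funnel with its handle toward the robot. Next I'll refine the geometry from depth and masks.

```bash
python3 - <<'E'
from h import *
import cv2
from scipy.optimize import least_squares
def circ(p):
    f=lambda x: np.hypot(p[:,0]-x[0],p[:,1]-x[1])-x[2]
    r=least_squares(f,[*p.mean(0),.06],loss='soft_l1',f_scale=.002); return r.x.round(4), np.abs(f(r.x)).mean().round(4)
t=cv2.imread('pics/top0.png')
for n in('top','scene'):
  P=cloud(n,np.load(f'pics/{n}0d.npy'))
  m=np.isfinite(P[...,2])
  def sel(c,r,z0,z1):
    return P[m&(np.hypot(P[...,0]-c[0],P[...,1]-c[1])<r)&(P[...,2]>z0)&(P[...,2]<z1)]
  f=sel((.52,-.323),.075,.115,.14)
  print(n,'funnel rim',len(f),circ(f[:,:2]), np.percentile(f[:,2],[5,50,95]))
  h=sel((.418,-.302),.03,.1,.14)
  if len(h)>5:
    c=h.mean(0); w,v=np.linalg.eigh(np.cov(h[:,:2].T)); print(' handle',len(h),c.round(4),v[:,-1].round(3), np.ptp((h[:,:2]-c[:2])@v[:,-1]),np.ptp((h[:,:2]-c[:2])@v[:,0]))
  j=sel((.608,-.082),.045,.115,.14); print(' jar rim',len(j), circ(j[:,:2]) if len(j)>8 else '')
  h=sel((.580,.235),.034,.085,.11)
  c=h.mean(0); w,v=np.linalg.eigh(np.cov(h[:,:2].T)); print(' scoop handle',len(h),c.round(4),v[:,-1].round(3), np.ptp((h[:,:2]-c[:2])@v[:,-1]),np.percentile(h[:,2],[10,50,90]))
# neighbour heights map around jar & obstacles
P=cloud('top',np.load('pics/top0d.npy'))
for (u,v) in [(130,140),(135,150),(208,120),(283,118),(375,118),(283,169),(515,105),(585,205),(555,210)]: print((u,v),P[v,u].round(3))
E
python3 - <<'E'
import cv2,sys; sys.path.insert(0,'.')
from h import *
o=[]
for n in('top','scene'):
    t=cv2.imread(f'pics/{n}0.png')
    J=np.array([.608,-.082,.13]); a=np.linspace(0,6.28,60)
    def ring(c,r,col):
        for p in proj(n,np.c_[c[0]+r*np.cos(a),c[1]+r*np.sin(a),0*a+c[2]]): cv2.circle(t,(int(p[0]*1),int(p[1])),0,col,-1)
    ring(J,.034,(0,0,255)); ring([*J[:2],0],.045,(0,255,0)); ring([.52,-.323,.128],.065,(0,0,255))
    c=proj(n,[J])[0].astype(int); x0,y0=c-[90,60]
    o.append(cv2.resize(t[max(y0,0):y0+160,x0:x0+200],(800,640) if 0 else (400,320),interpolation=0))
cv2.imwrite('pics/ov1.png',np.hstack(o))
E
```

```text
top funnel rim 995 (array([ 0.5172, -0.3219,  0.0597]), np.float64(0.0042)) [0.11573386 0.12273679 0.12975221]
 handle 121 [ 0.4227 -0.3044  0.1264] [-0.988  0.156] 0.04869567346573708 0.01461452372822416
 jar rim 209 (array([ 0.6061, -0.0816,  0.032 ]), np.float64(0.0015))
 scoop handle 201 [0.5796 0.2355 0.0962] [-0.989 -0.145] 0.06715331002465086 [0.09171423 0.09655106 0.10048668]
scene funnel rim 694 (array([ 0.5179, -0.3197,  0.0611]), np.float64(0.0042)) [0.11589207 0.12427348 0.12956113]
 handle 93 [ 0.4233 -0.3026  0.1258] [-0.988  0.156] 0.04897034582001583 0.018565732706217464
 jar rim 510 (array([ 0.6076, -0.0811,  0.0318]), np.float64(0.0014))
 scoop handle 348 [0.5855 0.2377 0.0965] [-0.991 -0.132] 0.06708367417874538 [0.09002732 0.09777542 0.10012975]
(130, 140) [0.798 0.398 0.137]
(135, 150) [0.78  0.394 0.11 ]
(208, 120) [0.861 0.216 0.088]
(283, 118) [0.863 0.024 0.09 ]
(375, 118) [ 0.88  -0.218  0.026]
(283, 169) [0.737 0.027 0.061]
(515, 105) [ 0.889 -0.571  0.088]
(585, 205) [ 0.607 -0.67   0.223]
(555, 210) [ 0.597 -0.605  0.215]
```

View pics/ov1.png

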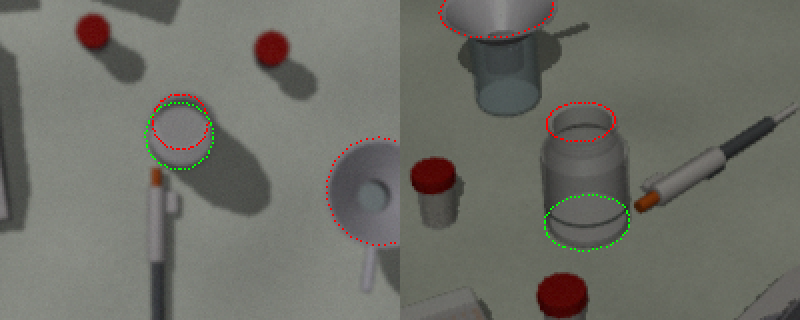

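```bash
cat >> h.py <<'E'
def pose(): s=arm.sense(); return np.array(s['eef_pos']),Rq(s['tcp_rot'])
def toolR(xdir,ydir):
    x=np.array(xdir,float);x/=np.linalg.norm(x);y=np.array(ydir,float);y-=x*(x@y);y/=np.linalg.norm(y)
    return R.from_matrix(np.c_[x,y,np.cross(x,y)])
def plan(p1,R1,n=None,start=None,tmax=10,dmax=60):
    """rows for straight move: per-row delta in the tool axes; prints"""
    p0,R0=start or pose(); rv=(R0.inv()*R1).as_rotvec()
    if n is None: n=max(1,int(np.ceil(max(np.degrees(np.abs(rv)).max()/tmax,np.linalg.norm(p1-p0)/(dmax/1000)))))
    print('n',n,'turn/row',np.degrees(rv/n).round(2)); Rc=R0
    for i in range(n):
        print(i+1,(Rc.inv().apply((p1-p0)/n)*1000).round(1)); Rc=Rc*R.from_rotvec(rv/n)
def st():
    s=arm.sense(); M=Rq(s['tcp_rot']).as_matrix(); print('t',round(s['time'],2),'p',np.round(s['eef_pos'],4),'x',M[:,0].round(3),'y',M[:,1].round(3),'F',np.round(s['contact_force'],1),'gap',round(s['finger_gap'],3),'q',np.round(s['qpos'],2))
fd=np.array([.988,-.156,0]); fn=np.array([.156,.988,0])
E
python3 - <<'E'
from h import *
st()
p,Rr=pose(); y=Rr.as_matrix()[:,1]
for s in(1,-1):
    Rt=toolR([0,0,-1],s*fn); plan(np.array([.421,-.306,.19]),Rt)
E
```

```text
t 1.3 p [ 0.2379 -0.6049  0.2313] x [ 0.  0. -1.] y [ 0.366 -0.931  0.   ] F [ 0.4  1.  -0.5] gap 0.999 q [-1.28  0.12  1.65  0.    1.37 -0.08]
n 15 turn/row [-9.97  0.   -0.  ]
1 [  2.8 -14.1 -18.7]
2 [  2.8 -10.6 -20.8]
3 [  2.8  -6.9 -22.3]
4 [  2.8  -2.9 -23.2]
5 [  2.8   1.2 -23.3]
6 [  2.8   5.2 -22.8]
7 [  2.8   9.  -21.5]
8 [  2.8  12.6 -19.7]
9 [  2.8  15.9 -17.2]
10 [  2.8  18.6 -14.2]
11 [  2.8  20.8 -10.7]
12 [ 2.8 22.3 -7. ]
13 [ 2.8 23.2 -3. ]
14 [ 2.8 23.3  1. ]
15 [ 2.8 22.8  5.1]
n 6 turn/row [ 5.07 -0.   -0.  ]
1 [  6.9 -35.2 -46.6]
2 [  6.9 -39.2 -43.3]
3 [  6.9 -42.9 -39.7]
4 [  6.9 -46.2 -35.8]
5 [  6.9 -49.2 -31.5]
6 [  6.9 -51.8 -27.1]
```

Emit:
drive_tool([
  {"grip":60,"delta_pos":[7,-35,-47],"turn":[5,0,0]},
  {"grip":60,"delta_pos":[7,-39,-43],"turn":[5,0,0]},
  {"grip":60,"delta_pos":[7,-43,-40],"turn":[5,0,0]},
  {"grip":60,"delta_pos":[7,-46,-36],"turn":[5,0,0]},
  {"grip":60,"delta_pos":[7,-49,-32],"turn":[5,0,0]},
])

```text
time: 1.92
eef_pos: [0.3952, -0.3541, 0.1963]
tcp_rot: [-0.028, 0.707, -0.031, -0.706]
contact_force: [1.1, -0.1, 0.3]
finger_gap: 0.595
```

```bash
python3 - <<'E'
from h import *
st()
plan(np.array([.421,-.306,.19]),toolR([0,0,-1],-fn))
E
```

```text
t 1.93 p [ 0.3952 -0.3541  0.1963] x [ 0.003 -0.004 -1.   ] y [-0.084 -0.996  0.003] F [ 1.1 -0.1  0.3] gap 0.595 q [-0.83 -0.12  1.95 -0.    1.3   0.82]
n 1 turn/row [ 4.17 -0.17 -0.19]
1 [  6.2 -50.2 -21.7]
```

Emit:
drive_tool([
  {"grip":60,"delta_pos":[6,-50,-22],"turn":[4.2,0,0]},
  {"grip":60,"delta_pos":[0,0,0],"turn":[0,0,0]},
])

```text
time: 2.17
eef_pos: [0.4232, -0.3014, 0.1897]
tcp_rot: [-0.054, 0.706, -0.056, -0.704]
contact_force: [-0.5, -0.6, -0.3]
finger_gap: 0.6
```

```bash
python3 - <<'E'
from h import *
import cv2
st()
plan(np.array([.421,-.3055,.105]),toolR([0,0,-1],-fn))
o=[]
for n in('top','scene'):
    im,d=arm.get_image(n); c=proj(n,[[.421,-.306,.124]])[0].astype(int)
    o.append(cv2.resize(im[c[1]-60:c[1]+60,c[0]-75:c[0]+75],(400,320)))
cv2.imwrite('pics/g1.png',np.hstack(o))
E
```

```text
t 2.17 p [ 0.4232 -0.3014  0.1897] x [ 0.003 -0.003 -1.   ] y [-0.154 -0.988  0.003] F [-0.5 -0.6 -0.3] gap 0.6 q [-0.72 -0.14  1.98 -0.    1.29  1.  ]
n 2 turn/row [ 0.06 -0.09 -0.07]
1 [42.3  2.1  0.9]
2 [42.3  2.1  0.8]
```

View pics/g1.png

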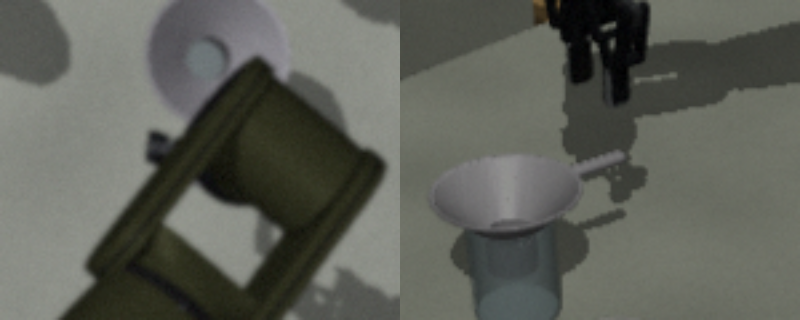

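The gripper stands over the handle in the scene crop: fingers at (600,80), handle at (605,160). Descend and close.

Emit:
drive_tool([
  {"grip":60,"delta_pos":[35,2,1],"turn":[0,0,0]},
  {"grip":60,"delta_pos":[35,2,1],"turn":[0,0,0]},
  {"grip":60,"delta_pos":[15,0,0],"turn":[0,0,0]},
  {"grip":0,"delta_pos":[0,0,0],"turn":[0,0,0]},
  {"grip":0,"delta_pos":[0,0,0],"turn":[0,0,0]},
])

```text
time: 2.9
eef_pos: [0.4198, -0.316, 0.1078]
tcp_rot: [-0.054, 0.708, -0.062, -0.702]
contact_force: [-1.1, 0.2, 0.2]
finger_gap: 0.182
```

Emit:
drive_tool([
  {"grip":0,"delta_pos":[0,0,0],"turn":[0,0,0]},
  {"grip":0,"delta_pos":[0,0,0],"turn":[0,0,0]},
])

```text
time: 3.15
eef_pos: [0.4206, -0.3169, 0.1099]
tcp_rot: [-0.054, 0.709, -0.062, -0.701]
contact_force: [-0.3, 0.1, -1.0]
finger_gap: 0.147
```

```bash
python3 - <<'E'
from h import *
st()
E
```

```text
t 3.15 p [ 0.4206 -0.3169  0.1099] x [ 0.011 -0.013 -1.   ] y [-0.163 -0.986  0.011] F [-0.3  0.1 -1. ] gap 0.147 q [-0.75 -0.05  2.04 -0.    1.13  0.99]
```

```bash
python3 - <<'E'
from h import *
import cv2
o=[]
for n in('top','scene'):
    im,d=arm.get_image(n); c=proj(n,[[.47,-.306,.124]])[0].astype(int)
    o.append(cv2.resize(im[c[1]-60:c[1]+60,c[0]-75:c[0]+75],(400,320)))
cv2.imwrite('pics/g2.png',np.hstack(o))
st()
E
```

```text
t 3.25 p [ 0.4206 -0.3168  0.1097] x [ 0.01  -0.013 -1.   ] y [-0.163 -0.987  0.011] F [-0.4  0.3 -0.4] gap 0.146 q [-0.75 -0.05  2.04 -0.    1.13  0.99]
```

View pics/g2.png

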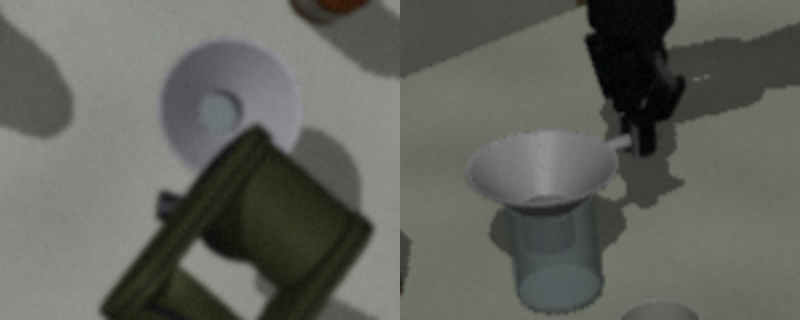

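The fingers hold the handle at (640,140) in the scene crop. Lift straight up.

Emit:
drive_tool([
  {"grip":0,"delta_pos":[-15,0,0],"turn":[0,0,0]},
  {"grip":0,"delta_pos":[-25,0,0],"turn":[0,0,0]},
  {"grip":0,"delta_pos":[-30,0,0],"turn":[0,0,0]},
  {"grip":0,"delta_pos":[-30,0,0],"turn":[0,0,0]},
  {"grip":0,"delta_pos":[-20,0,0],"turn":[0,0,0]},
])

```text
time: 3.88
eef_pos: [0.4185, -0.3144, 0.2353]
tcp_rot: [-0.054, 0.708, -0.062, -0.701]
contact_force: [-0.4, -0.0, -1.0]
finger_gap: 0.141
```

```bash
cat >> h.py <<'E'
import cv2
from scipy.optimize import least_squares
def funnel_fit(n,c,z,tag):
    im,d=arm.get_image(n); cv2.imwrite(f'pics/{tag}.png',im); P=cloud(n,d)
    m=np.isfinite(P[...,2])&(np.hypot(P[...,0]-c[0],P[...,1]-c[1])<.09)&(abs(P[...,2]-z)<.06)
    p=P[m]
    # inner cone model: apex below: axis dist = 0.062 - (zr - z) ; fit (x,y,zr,tilt a,b)
    def f(x,full=False):
        q=p-[x[0],x[1],x[2]]; A=R.from_euler('xy',[x[3],x[4]]).inv().apply(q)
        r=np.hypot(A[:,0],A[:,1]); e=(r-(.063+A[:,2]))/2**.5
        return e[(r<.068)&(r>.026)] if full else np.where((r<.075)&(r>.02),np.clip(e,-.02,.02),.02)
    r=least_squares(f,[c[0],c[1],z,0,0],loss='soft_l1',f_scale=.002,diff_step=1e-4)
    print(n,'funnel rim',r.x[:3].round(4),'tilt',r.x[3:].round(3),'n',len(p),'med',np.median(np.abs(f(r.x))).round(4)); return r.x
E
python3 - <<'E'
from h import *
st()
p,_=pose()
for n in('scene','top'): funnel_fit(n,[p[0]+.097,p[1]-.014],p[2]+.018,'l1'+n)
E
```

```text
t 3.88 p [ 0.4185 -0.3144  0.2353] x [ 0.008 -0.013 -1.   ] y [-0.163 -0.987  0.011] F [-0.4 -0.  -1. ] gap 0.141 q [-0.75 -0.17  1.93 -0.    1.36  0.99]
scene funnel rim [ 0.5143 -0.3281  0.2541] tilt [-0.    -0.002] n 1804 med 0.0016
top funnel rim [ 0.5158 -0.3297  0.2579] tilt [-0.005 -0.002] n 2163 med 0.0013
```

View pics/l1scene.png

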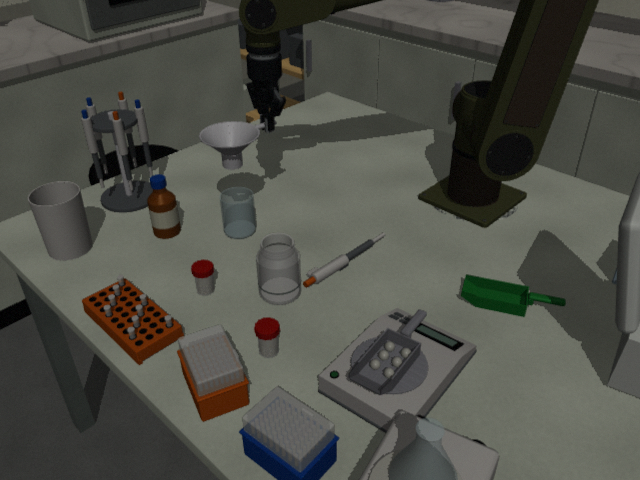

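```bash
python3 - <<'E'
from h import *
plan(np.array([.5105,-.0672,.235]),pose()[1],n=7)
E
```

```text
n 7 turn/row [0. 0. 0.]
1 [ -0.1 -37.1  -7.1]
2 [ -0.1 -37.1  -7.1]
3 [ -0.1 -37.1  -7.1]
4 [ -0.1 -37.1  -7.1]
5 [ -0.1 -37.1  -7.1]
6 [ -0.1 -37.1  -7.1]
7 [ -0.1 -37.1  -7.1]
```

Emit:
drive_tool([
  {"grip":0,"delta_pos":[0,-20,-4],"turn":[0,0,0]},
  {"grip":0,"delta_pos":[0,-37,-7],"turn":[0,0,0]},
  {"grip":0,"delta_pos":[0,-45,-9],"turn":[0,0,0]},
  {"grip":0,"delta_pos":[0,-45,-9],"turn":[0,0,0]},
  {"grip":0,"delta_pos":[0,-45,-9],"turn":[0,0,0]},
])

```text
time: 4.6
eef_pos: [0.4878, -0.1243, 0.23]
tcp_rot: [-0.056, 0.707, -0.063, -0.702]
contact_force: [0.2, 0.4, -1.8]
finger_gap: 0.147
```

```bash
python3 - <<'E'
from h import *
st()
plan(np.array([.5105,-.0672,.235]),toolR([0,0,-1],-fn))
E
```

```text
t 4.6 p [ 0.4878 -0.1243  0.23  ] x [ 0.006 -0.011 -1.   ] y [-0.168 -0.986  0.01 ] F [ 0.2  0.4 -1.8] gap 0.147 q [-0.35 -0.21  1.98 -0.01  1.37  1.39]
n 2 turn/row [-0.34 -0.21 -0.28]
1 [ -2.7 -30.   -6.4]
2 [ -2.6 -30.   -6.6]
```

Emit:
drive_tool([
  {"grip":0,"delta_pos":[-4,-30,-6],"turn":[0,0,0]},
  {"grip":0,"delta_pos":[-2,-22,-5],"turn":[0,0,0]},
  {"grip":0,"delta_pos":[0,0,0],"turn":[0,0,0]},
  {"grip":0,"delta_pos":[0,0,0],"turn":[0,0,0]},
])

```text
time: 5.1
eef_pos: [0.5053, -0.0661, 0.2305]
tcp_rot: [0.054, -0.704, 0.059, 0.706]
contact_force: [-0.0, -0.2, -2.1]
finger_gap: 0.147
```

```bash
python3 - <<'E'
from h import *
st()
p,_=pose()
for n in('scene','top'): funnel_fit(n,[p[0]+.097,p[1]-.014],p[2]+.021,'l2'+n)
st()
E
```

```text
t 5.1 p [ 0.5053 -0.0661  0.2305] x [-0.003 -0.007 -1.   ] y [-0.16  -0.987  0.008] F [-0.  -0.2 -2.1] gap 0.147 q [-0.23 -0.19  1.96 -0.01  1.38  1.5 ]
scene funnel rim [ 0.6019 -0.0803  0.2487] tilt [ 0.015 -0.007] n 2651 med 0.0014
top funnel rim [ 0.6021 -0.0802  0.248 ] tilt [0.004 0.009] n 1764 med 0.0013
t 5.2 p [ 0.5053 -0.0667  0.2307] x [-0.002 -0.007 -1.   ] y [-0.161 -0.987  0.008] F [-0.1  0.3 -0.7] gap 0.149 q [-0.23 -0.19  1.96 -0.01  1.38  1.5 ]
```

View pics/l2scene.png

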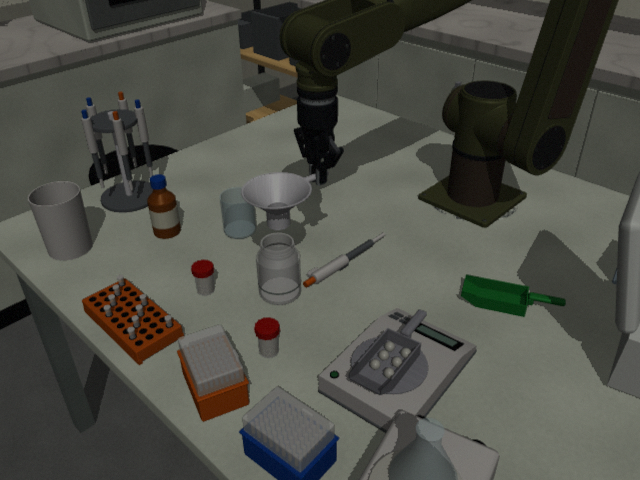

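Emit:
drive_tool([
  {"grip":0,"delta_pos":[10,0,-5],"turn":[0,0,0]},
  {"grip":0,"delta_pos":[12,0,0],"turn":[0,0,0]},
  {"grip":0,"delta_pos":[0,0,0],"turn":[0,0,0]},
])

```text
time: 5.58
eef_pos: [0.5098, -0.0692, 0.2063]
tcp_rot: [0.056, -0.704, 0.061, 0.706]
contact_force: [-0.1, -1.0, -1.6]
finger_gap: 0.149
```

```bash
python3 - <<'E'
from h import *
st()
p,_=pose()
for n in('scene','top'): funnel_fit(n,[p[0]+.097,p[1]-.014],p[2]+.018,'l3'+n)
st()
im=cv2.imread('pics/l3scene.png'); cv2.imwrite('pics/l3c.png',cv2.resize(im[160:320,200:360],(640,640)))
E
```

```text
t 5.58 p [ 0.5098 -0.0692  0.2063] x [-0.004 -0.007 -1.   ] y [-0.164 -0.986  0.008] F [-0.1 -1.  -1.6] gap 0.149 q [-0.24 -0.16  1.97 -0.01  1.33  1.5 ]
scene funnel rim [ 0.6065 -0.0833  0.2236] tilt [ 0.004 -0.002] n 2618 med 0.0015
top funnel rim [ 0.6066 -0.0833  0.2244] tilt [0.005 0.007] n 1693 med 0.0014
t 5.67 p [ 0.5105 -0.0693  0.2077] x [-0.002 -0.008 -1.   ] y [-0.164 -0.986  0.008] F [-0.3  0.5 -0.7] gap 0.15 q [-0.23 -0.16  1.97 -0.01  1.33  1.5 ]
```

View pics/l3c.png

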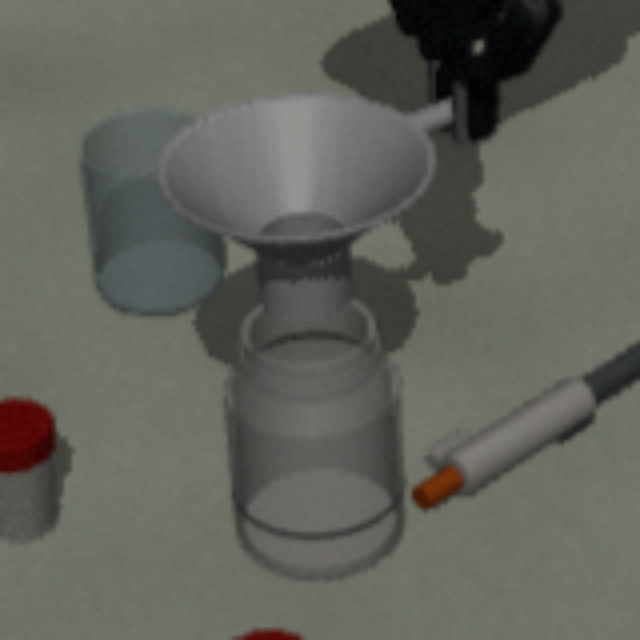

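The stem at (305,270) is centred over the jar neck at (312,315), and the fit is within about 1.5 mm. Lower it.

Emit:
drive_tool([
  {"grip":0,"delta_pos":[10,-1,0],"turn":[0,0,0]},
  {"grip":0,"delta_pos":[12,-1,0],"turn":[0,0,0]},
  {"grip":0,"delta_pos":[12,0,0],"turn":[0,0,0]},
  {"grip":0,"delta_pos":[6,0,0],"turn":[0,0,0]},
])

```text
time: 6.18
eef_pos: [0.5111, -0.0675, 0.1657]
tcp_rot: [-0.055, 0.705, -0.061, -0.705]
contact_force: [0.5, -0.2, -1.1]
finger_gap: 0.145
```

```bash
python3 - <<'E'
from h import *
st()
p,_=pose()
for n in('scene',): funnel_fit(n,[p[0]+.097,p[1]-.014],p[2]+.018,'l4'+n)
im=cv2.imread('pics/l4scene.png'); cv2.imwrite('pics/l4c.png',cv2.resize(im[160:320,200:360],(640,640)))
E
```

```text
t 6.17 p [ 0.5111 -0.0675  0.1657] x [-0.    -0.008 -1.   ] y [-0.164 -0.986  0.008] F [ 0.5 -0.2 -1.1] gap 0.145 q [-0.23 -0.13  2.01 -0.01  1.25  1.51]
scene funnel rim [ 0.6081 -0.0813  0.183 ] tilt [ 0. -0.] n 2732 med 0.0018
```

View pics/l4c.png

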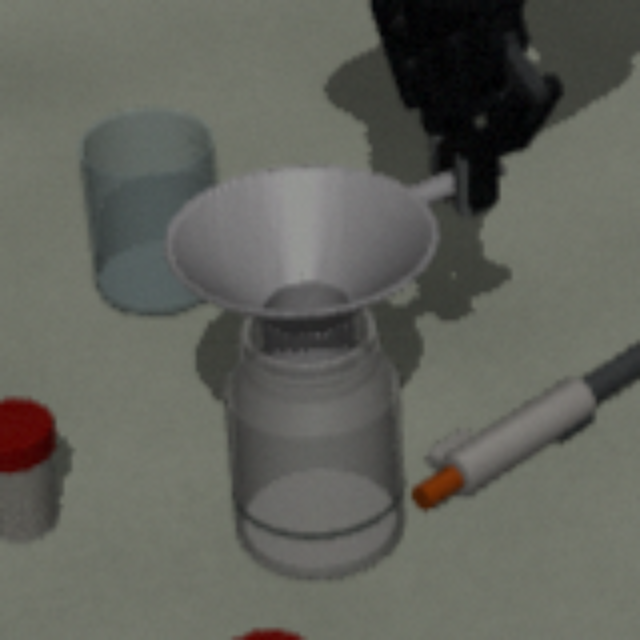

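The stem is inside the neck at (310,335). About 15 mm remain, so I'll lower gently and watch the force.

Emit:
drive_tool([
  {"grip":0,"delta_pos":[6,0,1],"turn":[0,0,0]},
  {"grip":0,"delta_pos":[4,0,0],"turn":[0,0,0]},
  {"grip":0,"delta_pos":[2,0,0],"turn":[0,0,0]},
])

```text
time: 6.6
eef_pos: [0.51, -0.0675, 0.1527]
tcp_rot: [-0.055, 0.705, -0.061, -0.705]
contact_force: [-0.0, 0.4, -2.5]
finger_gap: 0.145
```

Emit:
drive_tool([
  {"grip":0,"delta_pos":[3,0,0],"turn":[0,0,0]},
  {"grip":0,"delta_pos":[2,0,0],"turn":[0,0,0]},
])

```text
time: 6.85
eef_pos: [0.5103, -0.0676, 0.1478]
tcp_rot: [-0.055, 0.705, -0.061, -0.704]
contact_force: [0.6, 0.3, -0.5]
finger_gap: 0.143
```

Emit:
drive_tool([
  {"grip":0,"delta_pos":[2,0,0],"turn":[0,0,0]},
  {"grip":0,"delta_pos":[1,0,0],"turn":[0,0,0]},
])

```text
time: 7.1
eef_pos: [0.5108, -0.0677, 0.1457]
tcp_rot: [-0.055, 0.706, -0.061, -0.704]
contact_force: [-1.7, 0.5, 1.7]
finger_gap: 0.147
```

```bash
python3 - <<'E'
from h import *
st()
p,_=pose()
for n in('scene',): funnel_fit(n,[p[0]+.097,p[1]-.014],p[2]+.018,'l5'+n)
im=cv2.imread('pics/l5scene.png'); cv2.imwrite('pics/l5c.png',cv2.resize(im[160:320,200:360],(640,640)))
E
```

```text
t 7.1 p [ 0.5108 -0.0677  0.1457] x [ 0.002 -0.008 -1.   ] y [-0.164 -0.987  0.008] F [-1.7  0.5  1.7] gap 0.147 q [-0.23 -0.11  2.03 -0.01  1.21  1.51]
scene funnel rim [ 0.6105 -0.078   0.1638] tilt [ 0.06  -0.072] n 2838 med 0.0023
```

View pics/l5c.png

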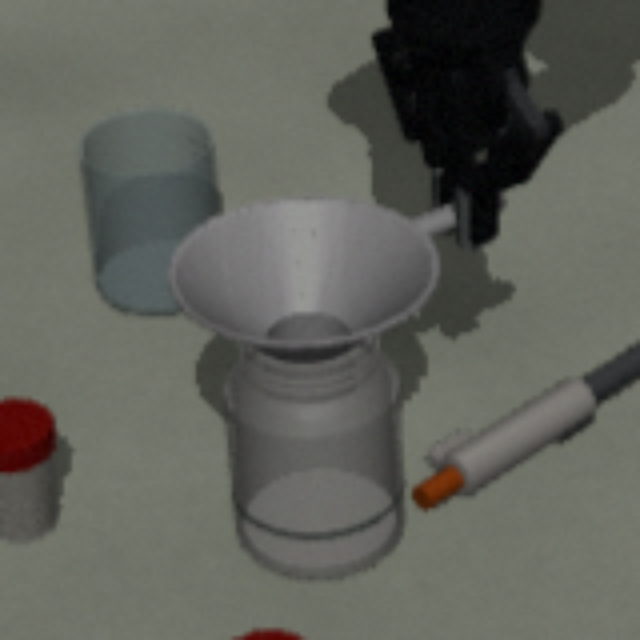

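The funnel is down on the mouth and the force has turned positive. Release, then rise.

Emit:
drive_tool([
  {"grip":50,"delta_pos":[0,0,0],"turn":[0,0,0]},
  {"grip":50,"delta_pos":[0,0,0],"turn":[0,0,0]},
  {"grip":50,"delta_pos":[0,0,0],"turn":[0,0,0]},
  {"grip":50,"delta_pos":[-15,0,0],"turn":[0,0,0]},
  {"grip":50,"delta_pos":[-35,0,0],"turn":[0,0,0]},
])

```text
time: 7.78
eef_pos: [0.5093, -0.067, 0.1946]
tcp_rot: [0.055, -0.704, 0.061, 0.706]
contact_force: [-0.1, -0.0, 0.1]
finger_gap: 0.5
```

Emit:
drive_tool([
  {"grip":50,"delta_pos":[-40,0,0],"turn":[0,0,0]},
  {"grip":50,"delta_pos":[-30,0,0],"turn":[0,0,0]},
])

```text
time: 8.02
eef_pos: [0.5097, -0.0665, 0.2691]
tcp_rot: [0.055, -0.705, 0.061, 0.705]
contact_force: [0.7, -0.3, -0.5]
finger_gap: 0.499
```

```bash
python3 - <<'E'
from h import *
st()
for n in('scene','top'): funnel_fit(n,[.607,-.082],.164,'l6'+n)
im=cv2.imread('pics/l6scene.png'); cv2.imwrite('pics/l6c.png',cv2.resize(im[140:320,200:360],(533,600)))
E
```

```text
t 8.03 p [ 0.5097 -0.0665  0.2691] x [-0.001 -0.008 -1.   ] y [-0.164 -0.986  0.008] F [ 0.7 -0.3 -0.5] gap 0.499 q [-0.23 -0.2   1.9  -0.01  1.44  1.51]
scene funnel rim [ 0.6116 -0.0787  0.1637] tilt [ 0.049 -0.094] n 2659 med 0.0023
top funnel rim [ 0.607  -0.0813  0.1654] tilt [ 0.007 -0.006] n 1244 med 0.0016
```

View pics/l6c.png

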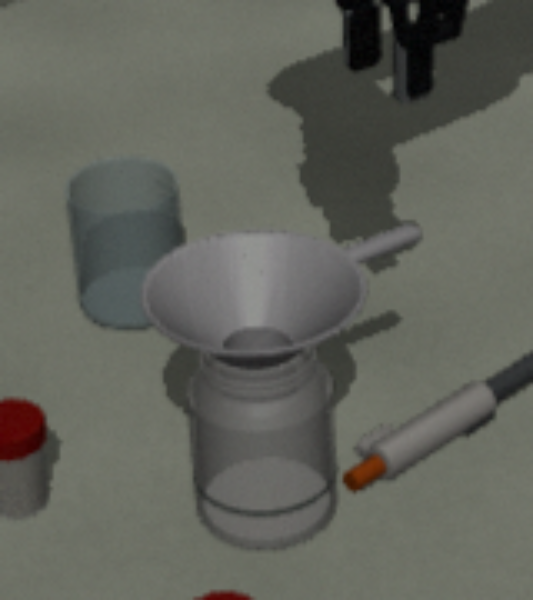

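The funnel is seated upright and the top fit puts it at the jar axis. Next comes the scoop approach, with the tool tilted 30°.

```bash
cat >> h.py <<'E'
sd=np.array([.990,.142,0]); sn=np.array([-.142,.990,0])
def Rs(deg,s=sd):  # tool tilted deg forward of straight down, jaws across the scoop
    a=np.radians(deg); return toolR(np.sin(a)*s+np.cos(a)*np.array([0,0,-1]),[s[1],-s[0],0])
E
python3 - <<'E'
from h import *
plan(np.array([.539,.230,.20]),Rs(30),n=8)
E
```

```text
n 8 turn/row [-2.13  3.68 -0.64]
1 [  8.7 -37.2   2.7]
2 [  8.9 -37.2   1.9]
3 [  9.3 -37.2   1.1]
4 [  9.6 -37.1   0.4]
5 [ 10.  -37.   -0.4]
6 [ 10.5 -36.9  -1.1]
7 [ 11.  -36.7  -1.8]
8 [ 11.6 -36.5  -2.4]
```

Emit:
drive_tool([
  {"grip":50,"delta_pos":[4,-37,3],"turn":[-2.1,3.7,-0.6]},
  {"grip":50,"delta_pos":[8,-37,2],"turn":[-2.1,3.7,-0.6]},
  {"grip":50,"delta_pos":[9,-37,1],"turn":[-2.1,3.7,-0.6]},
  {"grip":50,"delta_pos":[10,-37,0],"turn":[-2.1,3.7,-0.6]},
  {"grip":50,"delta_pos":[10,-37,0],"turn":[-2.1,3.7,-0.6]},
])

```text
time: 8.75
eef_pos: [0.5298, 0.1207, 0.2321]
tcp_rot: [0.002, 0.818, 0.014, -0.576]
contact_force: [-0.9, 0.1, -0.3]
finger_gap: 0.498
```

```bash
python3 - <<'E'
from h import *
st()
plan(np.array([.539,.230,.18]),Rs(30))
E
```

```text
t 8.75 p [0.5298 0.1207 0.2321] x [ 0.337  0.02  -0.941] y [ 0.025 -1.    -0.012] F [-0.9  0.1 -0.3] gap 0.498 q [ 0.14 -0.33  2.09 -0.03  1.03  1.7 ]
n 3 turn/row [-2.14  3.41 -0.73]
1 [ 18.1 -36.1   2.3]
2 [ 18.4 -36.    2. ]
3 [ 18.8 -35.8   1.8]
```

Emit:
drive_tool([
  {"grip":50,"delta_pos":[18,-36,2],"turn":[-2.1,3.4,-0.7]},
  {"grip":50,"delta_pos":[18,-36,2],"turn":[-2.1,3.4,-0.7]},
  {"grip":50,"delta_pos":[15,-30,1],"turn":[-2.1,2.5,-0.7]},
  {"grip":50,"delta_pos":[0,0,0],"turn":[0,0,0]},
])

```text
time: 9.25
eef_pos: [0.5353, 0.2286, 0.1792]
tcp_rot: [0.038, 0.86, 0.063, -0.505]
contact_force: [-0.5, 1.1, 0.4]
finger_gap: 0.503
```

```bash
python3 - <<'E'
from h import *
st()
plan(np.array([.539,.230,.166]),Rs(30))
plan(np.array([.5884,.2372,.0793]),Rs(30))
o=[]
for n in('scene','top'):
    im,d=arm.get_image(n); c=proj(n,[[.58,.236,.094]])[0].astype(int)
    for q in proj(n,[[.58,.236,.099],[.5454,.231,.099],[.659,.2474,.092]]): cv2.circle(im,tuple(q.astype(int)),1,(0,0,255),-1)
    o.append(cv2.resize(im[c[1]-60:c[1]+60,c[0]-75:c[0]+75],(400,320)))
cv2.imwrite('pics/s1.png',np.hstack(o))
E
```

```text
t 9.25 p [0.5353 0.2286 0.1792] x [ 0.481  0.07  -0.874] y [ 0.147 -0.989  0.002] F [-0.5  1.1  0.4] gap 0.503 q [ 0.36 -0.26  2.16 -0.15  0.75  1.87]
n 1 turn/row [0.3  0.91 0.06]
1 [13.4 -0.9  3. ]
n 2 turn/row [0.15 0.45 0.03]
1 [56.7 -0.4  0.8]
2 [56.7 -0.5  1.2]
```

View pics/s1.png

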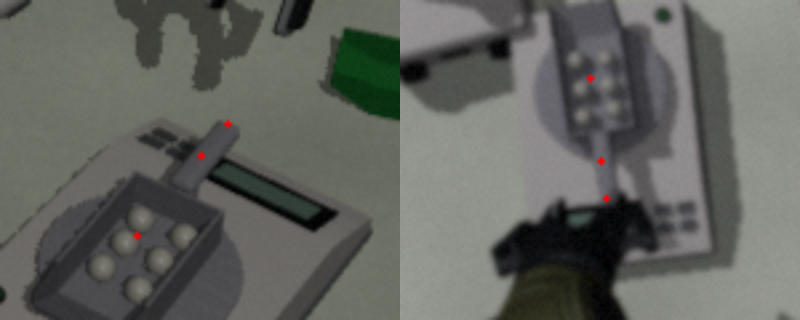

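Both views show the projected handle centre and end lying on the handle's centre line: scene crop (201,156) and (228,124), top crop (601,161) and (606,198). Descend partway and check.

Emit:
drive_tool([
  {"grip":50,"delta_pos":[30,0,0],"turn":[0,0.5,0]},
  {"grip":50,"delta_pos":[30,0,1],"turn":[0,0.4,0]},
  {"grip":50,"delta_pos":[15,0,0],"turn":[0,0,0]},
  {"grip":50,"delta_pos":[0,0,0],"turn":[0,0,0]},
])

```text
time: 9.85
eef_pos: [0.5785, 0.2297, 0.1211]
tcp_rot: [0.034, 0.867, 0.06, -0.494]
contact_force: [-0.3, 0.0, -0.3]
finger_gap: 0.497
```

```bash
python3 - <<'E'
from h import *
st()
plan(np.array([.5884,.2372,.0793]),Rs(30))
E
```

```text
t 9.85 p [0.5785 0.2297 0.1211] x [ 0.505  0.071 -0.86 ] y [ 0.138 -0.99  -0.   ] F [-0.3  0.  -0.3] gap 0.497 q [ 0.34 -0.1   2.14 -0.18  0.58  1.89]
n 1 turn/row [-0.19 -0.68 -0.11]
1 [41.5 -6.1 12. ]
```

Emit:
drive_tool([
  {"grip":50,"delta_pos":[14,-6,12],"turn":[0,-0.7,0]},
  {"grip":50,"delta_pos":[14,0,0],"turn":[0,0,0]},
  {"grip":50,"delta_pos":[0,0,0],"turn":[0,0,0]},
])

```text
time: 10.22
eef_pos: [0.5825, 0.2365, 0.0914]
tcp_rot: [0.034, 0.864, 0.06, -0.498]
contact_force: [-0.3, 0.5, 0.6]
finger_gap: 0.497
```

```bash
python3 - <<'E'
from h import *
st()
plan(np.array([.5884,.2372,.0793]),Rs(30))
E
```

```text
t 10.22 p [0.5825 0.2365 0.0914] x [ 0.497  0.07  -0.865] y [ 0.138 -0.99  -0.001] F [-0.3  0.5  0.6] gap 0.497 q [ 0.35 -0.03  2.13 -0.2   0.54  1.93]
n 1 turn/row [-0.25 -0.12 -0.09]
1 [13.5  0.1  0.9]
```

Emit:
drive_tool([
  {"grip":50,"delta_pos":[12,0,1],"turn":[0,0,0]},
  {"grip":50,"delta_pos":[0,0,0],"turn":[0,0,0]},
])

```text
time: 10.48
eef_pos: [0.5881, 0.2375, 0.0802]
tcp_rot: [0.034, 0.865, 0.06, -0.498]
contact_force: [-0.1, -0.5, -1.0]
finger_gap: 0.496
```

```bash
python3 - <<'E'
from h import *
st()
plan(np.array([.5884,.2372,.0793]),Rs(30))
o=[]
for n in('scene','top'):
    im,d=arm.get_image(n); c=proj(n,[[.58,.236,.094]])[0].astype(int)
    o.append(cv2.resize(im[c[1]-60:c[1]+60,c[0]-75:c[0]+75],(400,320)))
cv2.imwrite('pics/s2.png',np.hstack(o))
E
```

```text
t 10.47 p [0.5881 0.2375 0.0802] x [ 0.497  0.07  -0.865] y [ 0.138 -0.99  -0.001] F [-0.1 -0.5 -1. ] gap 0.496 q [ 0.34 -0.    2.13 -0.21  0.51  1.93]
n 1 turn/row [-0.23 -0.14 -0.08]
1 [0.9 0.4 0.2]
```

View pics/s2.png

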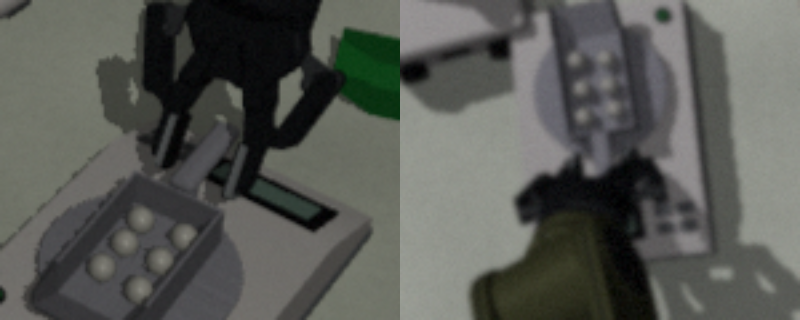

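The fingers stand on either side of the handle at (170,145) and (245,170), clear of the back wall and the balls. Close.

Emit:
drive_tool([
  {"grip":0,"delta_pos":[0,0,0],"turn":[0,0,0]},
  {"grip":0,"delta_pos":[0,0,0],"turn":[0,0,0]},
  {"grip":0,"delta_pos":[0,0,0],"turn":[0,0,0]},
  {"grip":0,"delta_pos":[0,0,0],"turn":[0,0,0]},
])

```text
time: 11.08
eef_pos: [0.5887, 0.2379, 0.0822]
tcp_rot: [0.034, 0.865, 0.06, -0.496]
contact_force: [0.7, 0.3, -1.0]
finger_gap: 0.193
```

```bash
python3 - <<'E'
from h import *
st()
p,Rr=pose()
print('world up per mm in tool', Rr.inv().apply([0,0,1]).round(3))
im,d=arm.get_image('scene'); cv2.imwrite('pics/s3.png',cv2.resize(im[280:420,310:480],(680,560)))
E
```

```text
t 11.07 p [0.5887 0.2379 0.0822] x [ 0.5    0.071 -0.863] y [ 0.138 -0.99  -0.001] F [ 0.7  0.3 -1. ] gap 0.193 q [ 0.34 -0.01  2.13 -0.21  0.51  1.93]
world up per mm in tool [-0.863 -0.001 -0.505]
```

View pics/s3.png

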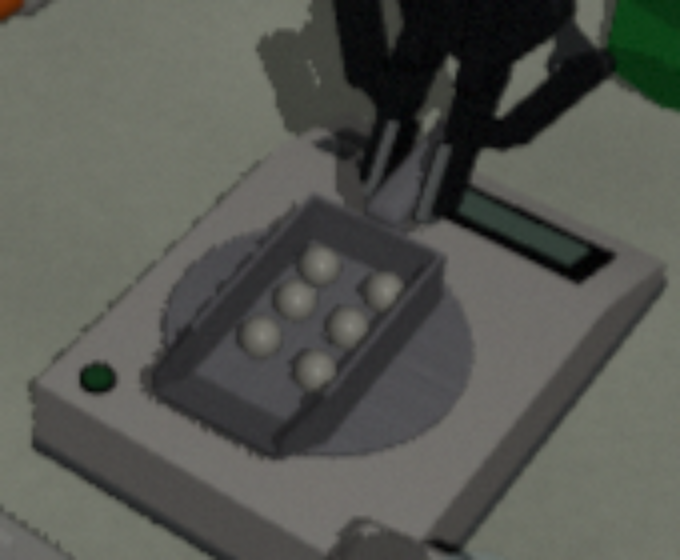

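The grip holds and all six balls are in place. Lift straight up gently.

Emit:
drive_tool([
  {"grip":0,"delta_pos":[-9,0,-5],"turn":[0,0,0]},
  {"grip":0,"delta_pos":[-13,0,-7.5],"turn":[0,0,0]},
  {"grip":0,"delta_pos":[-17,0,-10],"turn":[0,0,0]},
  {"grip":0,"delta_pos":[-17,0,-10],"turn":[0,0,0]},
  {"grip":0,"delta_pos":[-9,0,-5],"turn":[0,0,0]},
])

```text
time: 11.75
eef_pos: [0.5865, 0.2371, 0.1598]
tcp_rot: [0.034, 0.864, 0.06, -0.499]
contact_force: [0.1, -0.2, -2.2]
finger_gap: 0.198
```

```bash
python3 - <<'E'
from h import *
st()
im,d=arm.get_image('scene'); cv2.imwrite('pics/s4.png',cv2.resize(im[220:420,310:500],(570,600)))
for q in('scoop_lip','scoop_grip','scoop_floor'):
  r=arm.landmark_of('scene',q); print(q,[(x['confidence'],np.round(x['position'],1)) for x in r[:2]])
p,Rr=pose(); g=p+Rr.apply(Rs(30).inv().apply([-.0087,-.0019,.0118])); print(g, proj('scene',[g+.16*sd-[0,0,.0105],g,g+.08*sd-[0,0,.03]]).round(1))
st()
E
```

```text
t 11.75 p [0.5865 0.2371 0.1598] x [ 0.495  0.069 -0.866] y [ 0.137 -0.991 -0.001] F [ 0.1 -0.2 -2.2] gap 0.198 q [ 0.34 -0.12  2.08 -0.16  0.67  1.88]
scoop_lip [(0.73, array([463.3, 285.6])), (0.68, array([391.3, 338.3]))]
scoop_grip [(0.6, array([540.9, 296.4])), (0.58, array([419., 287.]))]
scoop_floor [(0.6, array([392.7, 328.3])), (0.56, array([498.6, 300.2]))]
[0.57690249 0.23484988 0.16888278] [[364.8 350.8]
 [416.4 289.9]
 [391.1 330.1]]
t 11.95 p [0.5856 0.2367 0.1571] x [ 0.493  0.068 -0.868] y [ 0.137 -0.991 -0.   ] F [-0.3 -0.3 -2.3] gap 0.191 q [ 0.34 -0.11  2.08 -0.16  0.67  1.88]
```

View pics/s4.png

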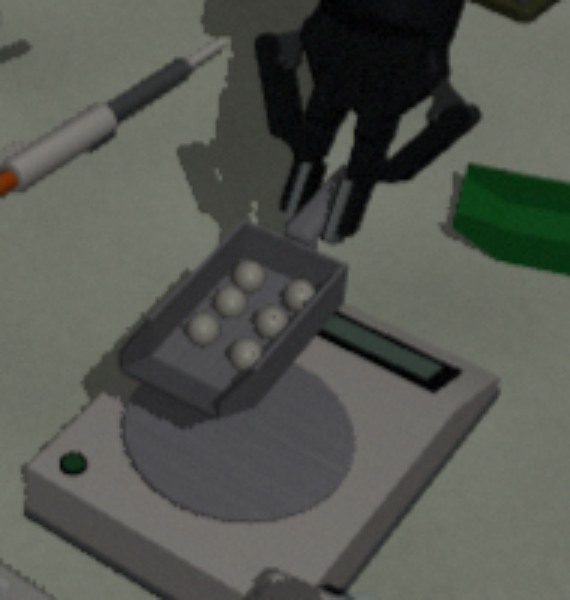

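The scoop is level and all six balls are in. The lip shows at full-image (367,350), predicted (365,351), so it has not slipped. Now the carry.

```bash
cat >> h.py <<'E'
# scoop-in-tool transform from the moment of grasp
Rg=toolR([.5,.071,-.863],[.138,-.99,-.001]); pg=np.array([.5887,.2379,.0822])
S0=R.from_euler('z',np.arctan2(.142,.99)); lip0=np.array([.580,.236,.094])+S0.apply([.16,0,-.0105])
def tcp_of(lip,yaw,tilt):
    S=R.from_euler('ZY',[yaw,tilt],degrees=True)      # +tilt: spout down
    D=S*S0.inv(); return np.array(lip)+D.apply(pg-lip0), D*Rg
def scoop_now():
    p,Rr=pose(); D=Rr*Rg.inv(); lip=p-D.apply(pg-lip0); S=D*S0; e=S.as_euler('ZYX',degrees=True); return lip,e
def splan(lip,yaw,tilt,n):
    l0,e0=scoop_now(); print('now lip',l0.round(4),'yaw,tilt,roll',e0.round(2))
    p,Rr=pose()
    for i in range(1,n+1):
        f=i/n; p1,R1=tcp_of(l0+f*(np.array(lip)-l0),e0[0]+f*(yaw-e0[0]),e0[1]+f*(tilt-e0[1]))
        print(i,(Rr.inv().apply(p1-p)*1000).round(1),np.degrees((Rr.inv()*R1).as_rotvec()).round(2)); p,Rr=p1,R1
E
python3 - <<'E'
from h import *
splan([.720,.23,.235],8,2,3)
splan([.587,-.079,.235],-8,14,14)
im,d=arm.get_image('scene'); print('pan?',atz('scene',[[390,365]],.064))
E
```

```text
now lip [0.7353 0.2574 0.157 ] yaw,tilt,roll [ 8.11  0.51 -0.07]
1 [-26.8   8.2  -8.1] [ 0.07 -0.5  -0.04]
2 [-26.9   8.2  -7.9] [ 0.03 -0.5   0.02]
3 [-26.9   8.2  -7.7] [ 0.03 -0.5   0.02]
now lip [0.7353 0.2574 0.157 ] yaw,tilt,roll [ 8.11  0.51 -0.07]
1 [-13.9  19.3   7.9] [ 1.04 -0.96  0.51]
2 [-13.5  19.6   7.7] [ 1.01 -0.96  0.55]
3 [-13.2  19.8   7.5] [ 1.02 -0.96  0.53]
4 [-12.8  20.1   7.2] [ 1.03 -0.96  0.52]
5 [-12.4  20.3   7. ] [ 1.04 -0.96  0.5 ]
6 [-12.1  20.6   6.7] [ 1.05 -0.96  0.48]
7 [-11.8  20.8   6.5] [ 1.05 -0.96  0.46]
8 [-11.4  21.    6.2] [ 1.06 -0.96  0.45]
9 [-11.1  21.3   5.9] [ 1.07 -0.96  0.43]
10 [-10.8  21.5   5.6] [ 1.08 -0.96  0.41]
11 [-10.5  21.7   5.3] [ 1.08 -0.96  0.39]
12 [-10.3  21.8   4.9] [ 1.09 -0.96  0.37]
13 [-10.   22.    4.6] [ 1.1  -0.96  0.36]
14 [-9.8 22.2  4.2] [ 1.1  -0.96  0.34]
pan? [[0.65858147 0.25132727 0.064     ]]
```

Emit:
drive_tool([
  {"grip":0,"delta_pos":[-16,3,-8],"turn":[0,-0.3,0]},
  {"grip":0,"delta_pos":[-22,7,-6],"turn":[0.3,-0.5,0]},
  {"grip":0,"delta_pos":[-22,12,-4],"turn":[0.6,-0.8,0.3]},
  {"grip":0,"delta_pos":[-18,17,2],"turn":[1,-1,0.5]},
  {"grip":0,"delta_pos":[-13,20,6],"turn":[1,-1,0.5]},
])

```text
time: 12.62
eef_pos: [0.5527, 0.1718, 0.2331]
tcp_rot: [0.023, 0.843, 0.035, -0.536]
contact_force: [0.4, 0.5, -2.6]
finger_gap: 0.192
```

```bash
python3 - <<'E'
from h import *
st()
splan([.587,-.079,.235],-8,14,10)
E
```

```text
t 12.62 p [0.5527 0.1718 0.2331] x [ 0.422  0.034 -0.906] y [ 0.083 -0.997  0.001] F [ 0.4  0.5 -2.6] gap 0.192 q [ 0.24 -0.28  2.07 -0.08  0.92  1.76]
now lip [0.7028 0.1842 0.2204] yaw,tilt,roll [ 4.96  5.28 -0.1 ]
1 [-9.1 21.9 10.6] [ 1.23 -0.87  0.46]
2 [-8.7 22.2 10.2] [ 1.19 -0.87  0.53]
3 [-8.3 22.5  9.7] [ 1.19 -0.87  0.51]
4 [-7.9 22.8  9.3] [ 1.2  -0.87  0.49]
5 [-7.5 23.   8.8] [ 1.21 -0.87  0.47]
6 [-7.2 23.3  8.4] [ 1.22 -0.87  0.45]
7 [-6.8 23.5  7.9] [ 1.22 -0.87  0.43]
8 [-6.5 23.8  7.4] [ 1.23 -0.87  0.42]
9 [-6.1 24.   6.8] [ 1.23 -0.87  0.4 ]
10 [-5.8 24.2  6.3] [ 1.24 -0.87  0.38]
```

Emit:
drive_tool([
  {"grip":0,"delta_pos":[-9,22,10],"turn":[1.2,-0.9,0.5]},
  {"grip":0,"delta_pos":[-9,22,10],"turn":[1.2,-0.9,0.5]},
  {"grip":0,"delta_pos":[-8,23,9],"turn":[1.2,-0.9,0.5]},
  {"grip":0,"delta_pos":[-8,23,9],"turn":[1.2,-0.9,0.5]},
  {"grip":0,"delta_pos":[-7,23,9],"turn":[1.2,-0.9,0.5]},
])

```text
time: 13.25
eef_pos: [0.4931, 0.053, 0.2462]
tcp_rot: [-0.008, 0.818, -0.014, -0.575]
contact_force: [0.4, 0.2, -2.4]
finger_gap: 0.2
```

```bash
python3 - <<'E'
from h import *
st()
splan([.587,-.079,.235],-8,15,5)
E
```

```text
t 13.25 p [0.4931 0.053  0.2462] x [ 0.339 -0.014 -0.941] y [-0.033 -0.999  0.003] F [ 0.4  0.2 -2.4] gap 0.2 q [ 0.01 -0.46  2.17 -0.02  1.09  1.62]
now lip [0.6418 0.0479 0.2199] yaw,tilt,roll [-1.7  10.53 -0.2 ]
1 [-8.2 22.5  7.3] [ 1.29 -0.9   0.25]
2 [-8.  22.7  6.8] [ 1.19 -0.89  0.4 ]
3 [-7.7 22.9  6.4] [ 1.2  -0.89  0.38]
4 [-7.4 23.1  5.9] [ 1.21 -0.89  0.37]
5 [-7.1 23.3  5.4] [ 1.21 -0.89  0.35]
```

Emit:
drive_tool([
  {"grip":0,"delta_pos":[-10,23,6],"turn":[1.2,-0.9,0.4]},
  {"grip":0,"delta_pos":[-9,23,6],"turn":[1.2,-0.9,0.4]},
  {"grip":0,"delta_pos":[-8,22,6],"turn":[1.2,-0.9,0.4]},
  {"grip":0,"delta_pos":[-7,20,5],"turn":[1.2,-0.9,0.4]},
  {"grip":0,"delta_pos":[-3,10,3],"turn":[0.6,-0.5,0.2]},
])

```text
time: 13.88
eef_pos: [0.4457, -0.0458, 0.2674]
tcp_rot: [-0.039, 0.791, -0.056, -0.608]
contact_force: [1.4, 0.0, -3.2]
finger_gap: 0.193
```

```bash
python3 - <<'E'
from h import *
st()
splan([.587,-.079,.220],-8,18,2)
im,d=arm.get_image('scene'); 
l,e=scoop_now(); print(proj('scene',[l]))
cv2.imwrite('pics/p1.png',cv2.resize(im[120:320,190:390],(600,600)))
E
```

```text
t 13.88 p [ 0.4457 -0.0458  0.2674] x [ 0.256 -0.041 -0.966] y [-0.136 -0.991  0.006] F [ 1.4  0.  -3.2] gap 0.193 q [-0.23 -0.55  2.18  0.02  1.26  1.47]
now lip [ 0.5904 -0.066   0.2287] yaw,tilt,roll [-7.69 15.34 -0.35]
1 [1.  6.3 0.1] [ 0.32 -1.33 -0.26]
2 [ 1.   6.3 -0. ] [ 0.15 -1.33  0.04]
[[286.03716897 198.6113205 ]]
```

View pics/p1.png

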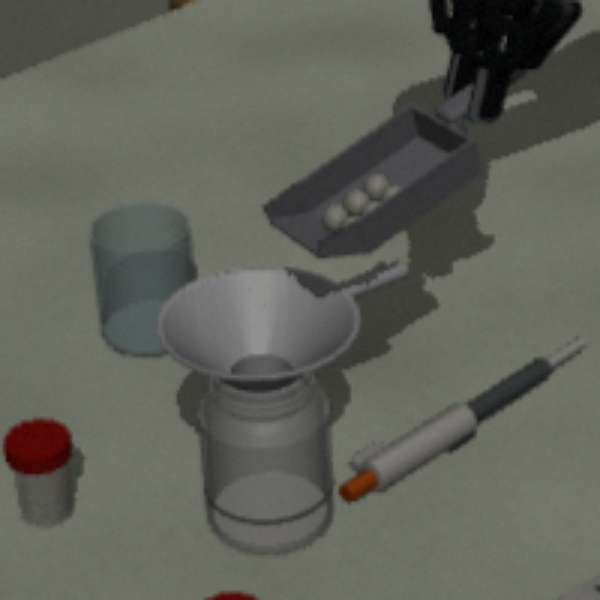

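The lip sits just behind the funnel's centre, at crop (292,230), predicted (288,236). The balls rest at the foot of the spout. Tilt to 25° and lower.

```bash
python3 - <<'E'
from h import *
splan([.587,-.080,.19],-8,25,5)
E
```

```text
now lip [ 0.5901 -0.0667  0.2288] yaw,tilt,roll [-7.74 15.36 -0.4 ]
1 [ 3.1  2.6 -0.4] [ 0.24 -1.93 -0.33]
2 [ 3.1  2.6 -0.6] [ 0.05 -1.93  0.02]
3 [ 3.2  2.6 -0.9] [ 0.05 -1.93  0.02]
4 [ 3.2  2.6 -1.1] [ 0.05 -1.93  0.01]
5 [ 3.3  2.6 -1.4] [ 0.05 -1.93  0.01]
```

Emit:
drive_tool([
  {"grip":0,"delta_pos":[3,3,0],"turn":[0,-1.9,0]},
  {"grip":0,"delta_pos":[3,3,-1],"turn":[0,-1.9,0]},
  {"grip":0,"delta_pos":[3,3,-1],"turn":[0,-1.9,0]},
  {"grip":0,"delta_pos":[3,3,-1],"turn":[0,-1.9,0]},
  {"grip":0,"delta_pos":[3,2,-1],"turn":[0,-1.9,0]},
])

```text
time: 14.55
eef_pos: [0.4509, -0.0608, 0.251]
tcp_rot: [-0.044, 0.734, -0.051, -0.676]
contact_force: [0.4, 1.0, -2.1]
finger_gap: 0.196
```

```bash
python3 - <<'E'
from h import *
st()
splan([.587,-.081,.182],-8,27,3)
im,d=arm.get_image('scene'); 
l,e=scoop_now(); print(proj('scene',[l]))
cv2.imwrite('pics/p2.png',cv2.resize(im[120:320,190:390],(600,600)))
E
```

```text
t 14.55 p [ 0.4509 -0.0608  0.251 ] x [ 0.082 -0.017 -0.997] y [-0.134 -0.991  0.006] F [ 0.4  1.  -2.1] gap 0.196 q [-0.25 -0.4   2.09  0.    1.37  1.45]
now lip [ 0.5865 -0.0796  0.187 ] yaw,tilt,roll [-7.63 25.57 -0.33]
1 [ 0.6  0.1 -0.7] [ 0.29 -0.48 -0.27]
2 [ 0.6  0.2 -0.7] [ 0.12 -0.48  0.01]
3 [ 0.6  0.2 -0.7] [ 0.12 -0.48  0.01]
[[283.63784743 214.17396456]]
```

View pics/p2.png

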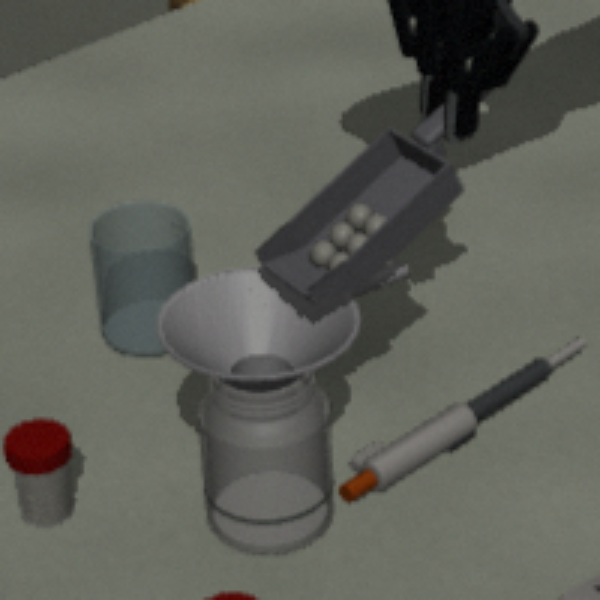

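The lip is over the funnel's near half at (285,285), with all six balls at the spout. Tip slowly about the lip.

```bash
python3 - <<'E'
from h import *
splan([.587,-.081,.183],-8,35,5)
E
```

```text
now lip [ 0.5867 -0.0799  0.1863] yaw,tilt,roll [-7.65 25.64 -0.33]
1 [-3.6  0.1 -2.6] [ 0.23 -1.87 -0.28]
2 [-3.6  0.  -2.6] [ 0.07 -1.87  0.01]
3 [-3.6  0.  -2.6] [ 0.07 -1.87  0.01]
4 [-3.6  0.1 -2.6] [ 0.07 -1.87  0.01]
5 [-3.6  0.1 -2.7] [ 0.07 -1.87  0.  ]
```

Emit:
drive_tool([
  {"grip":0,"delta_pos":[-3.6,0,-2.6],"turn":[0,-1.9,0]},
  {"grip":0,"delta_pos":[-3.6,0,-2.6],"turn":[0,-1.9,0]},
  {"grip":0,"delta_pos":[-3.6,0,-2.6],"turn":[0,-1.9,0]},
  {"grip":0,"delta_pos":[-3.6,0,-2.6],"turn":[0,-1.9,0]},
  {"grip":0,"delta_pos":[0,0,0],"turn":[0,0,0]},
])

```text
time: 15.22
eef_pos: [0.4628, -0.0624, 0.2669]
tcp_rot: [0.047, -0.684, 0.048, 0.726]
contact_force: [-0.3, 1.0, -2.6]
finger_gap: 0.193
```

```bash
python3 - <<'E'
from h import *
st()
splan([.587,-.081,.183],-8,42,5)
im,d=arm.get_image('scene'); 
cv2.imwrite('pics/p3.png',cv2.resize(im[120:320,190:390],(600,600)))
E
```

```text
t 15.22 p [ 0.4628 -0.0624  0.2669] x [-0.059  0.002 -0.998] y [-0.134 -0.991  0.006] F [-0.3  1.  -2.6] gap 0.193 q [-0.24 -0.28  1.97 -0.01  1.51  1.46]
now lip [ 0.588  -0.0799  0.1842] yaw,tilt,roll [-7.68 33.69 -0.32]
1 [-3.5  0.1 -2.1] [ 0.22 -1.66 -0.28]
2 [-3.5  0.1 -2.1] [ 0.06 -1.66 -0.  ]
3 [-3.5  0.1 -2.1] [ 0.06 -1.66 -0.  ]
4 [-3.5  0.1 -2.1] [ 0.06 -1.66 -0.  ]
5 [-3.5  0.1 -2.1] [ 0.06 -1.66 -0.01]
```

View pics/p3.png

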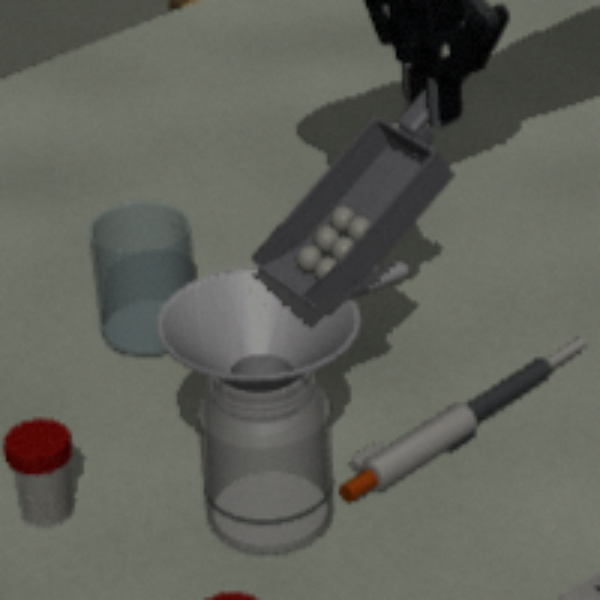

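Emit:
drive_tool([
  {"grip":0,"delta_pos":[-3.5,0,-2.1],"turn":[0,-1.6,0]},
  {"grip":0,"delta_pos":[-3.5,0,-2.1],"turn":[0,-1.6,0]},
  {"grip":0,"delta_pos":[0,0,0],"turn":[0,0,0]},
])

```text
time: 15.65
eef_pos: [0.4673, -0.0629, 0.2741]
tcp_rot: [0.048, -0.663, 0.047, 0.746]
contact_force: [0.4, -0.5, -2.3]
finger_gap: 0.193
```

```bash
python3 - <<'E'
from h import *
st()
splan([.587,-.081,.183],-8,42,3)
im,d=arm.get_image('scene'); 
cv2.imwrite('pics/p4.png',cv2.resize(im[120:320,190:390],(600,600)))
E
```

```text
t 15.65 p [ 0.4673 -0.0629  0.2741] x [-0.117  0.01  -0.993] y [-0.134 -0.991  0.006] F [ 0.4 -0.5 -2.3] gap 0.193 q [-0.24 -0.23  1.92 -0.02  1.57  1.47]
now lip [ 0.5875 -0.0798  0.1841] yaw,tilt,roll [-7.7  37.06 -0.32]
1 [-3.4  0.2 -2.1] [ 0.26 -1.65 -0.29]
2 [-3.4  0.2 -2.2] [ 0.1  -1.65 -0.01]
3 [-3.4  0.2 -2.2] [ 0.1  -1.65 -0.01]
```

View pics/p4.png

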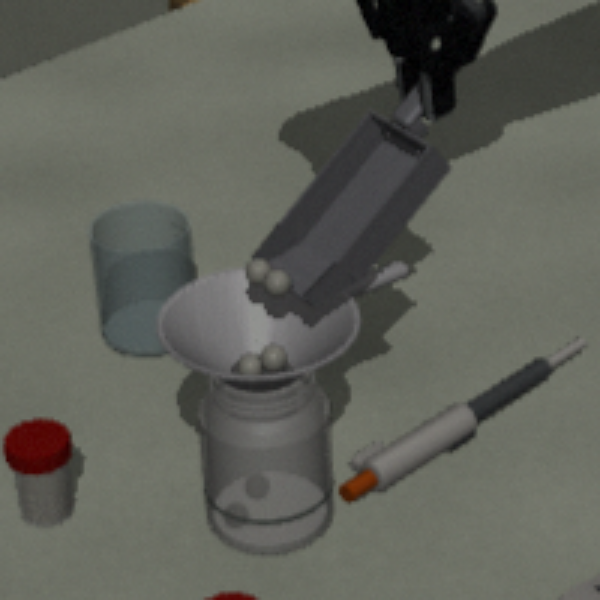

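Pouring works: two balls are in the jar at (257,487) and (237,515), two in the throat and two leaving the lip. Hold.

Emit:
drive_tool([
  {"grip":0,"delta_pos":[0,0,0],"turn":[0,0,0]},
  {"grip":0,"delta_pos":[0,0,0],"turn":[0,0,0]},
  {"grip":0,"delta_pos":[-3,0,-2],"turn":[0,-1.6,0]},
  {"grip":0,"delta_pos":[-3.5,0,-2],"turn":[0,-1.6,0]},
])

```text
time: 16.2
eef_pos: [0.4717, -0.0635, 0.2807]
tcp_rot: [0.05, -0.641, 0.046, 0.765]
contact_force: [0.3, 0.1, -1.7]
finger_gap: 0.196
```

```bash
python3 - <<'E'
from h import *
st()
splan([.587,-.081,.19],-8,25,3)
im,d=arm.get_image('scene'); 
cv2.imwrite('pics/p5.png',cv2.resize(im[120:320,190:390],(600,600)))
im,d=arm.get_image('top'); 
cv2.imwrite('pics/p5t.png',cv2.resize(im[140:300,250:450],(600,480)))
E
```

```text
t 16.2 p [ 0.4717 -0.0635  0.2807] x [-0.173  0.018 -0.985] y [-0.135 -0.991  0.006] F [ 0.3  0.1 -1.7] gap 0.196 q [-0.23 -0.18  1.87 -0.02  1.62  1.47]
now lip [ 0.5866 -0.0797  0.1838] yaw,tilt,roll [-7.73 40.35 -0.33]
1 [9.9 0.2 6.3] [ 0.27  5.12 -0.31]
2 [9.9 0.2 6.2] [ 0.09  5.12 -0.02]
3 [9.9 0.2 6. ] [ 0.09  5.12 -0.02]
```

View pics/p5.png

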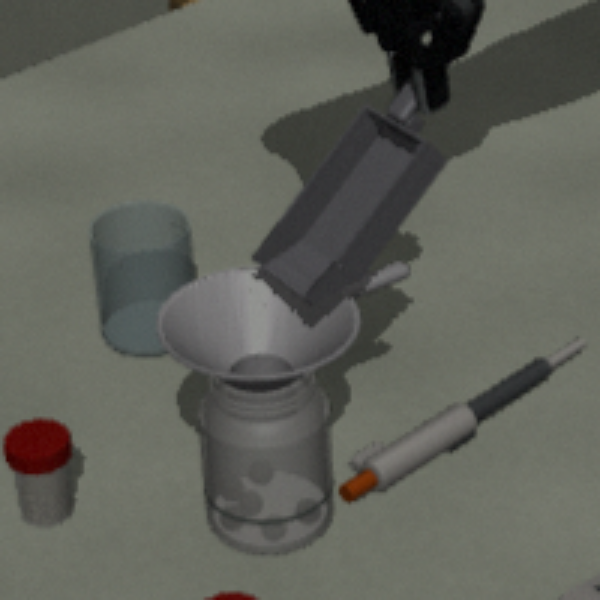

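View pics/p5t.png

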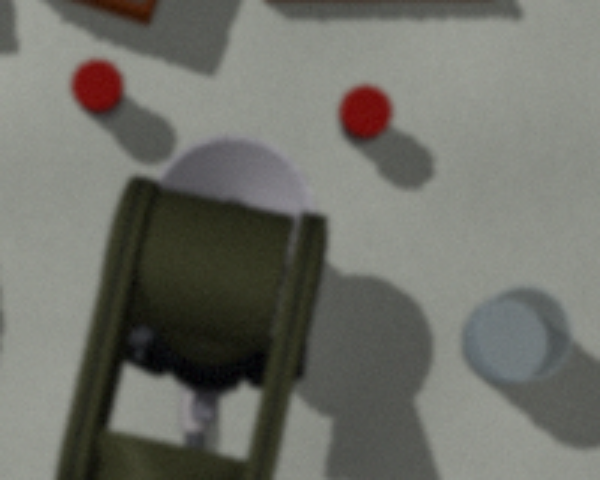

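The scoop looks empty and the balls are in the jar. I'll tip to about 52° to be sure, then count.

Emit:
drive_tool([
  {"grip":0,"delta_pos":[-5,0,-3],"turn":[0,-2.6,0]},
  {"grip":0,"delta_pos":[-5,0,-3],"turn":[0,-2.6,0]},
  {"grip":0,"delta_pos":[-5,0,-3],"turn":[0,-2.6,0]},
  {"grip":0,"delta_pos":[-5,0,-3],"turn":[0,-2.6,0]},
  {"grip":0,"delta_pos":[0,0,0],"turn":[0,0,0]},
])

```text
time: 16.92
eef_pos: [0.49, -0.0659, 0.2973]
tcp_rot: [0.054, -0.567, 0.041, 0.821]
contact_force: [-0.8, 0.7, -0.9]
finger_gap: 0.196
```

```bash
python3 - <<'E'
from h import *
st()
splan([.58,-.080,.25],-8,25,6)
im,d=arm.get_image('scene'); 
cv2.imwrite('pics/p6.png',cv2.resize(cv2.convertScaleAbs(im[230:320,240:320],alpha=1.8),(533,600),interpolation=cv2.INTER_CUBIC))
for k in range(1,2):
  for r in arm.landmark_of('scene','ball1_center'): print(round(r['confidence'],2),np.round(r['position'],1))
E
```

```text
t 16.93 p [ 0.49   -0.0659  0.2973] x [-0.351  0.042 -0.935] y [-0.134 -0.991  0.006] F [-0.8  0.7 -0.9] gap 0.196 q [-0.22 -0.03  1.73 -0.04  1.8   1.48]
now lip [ 0.585  -0.0795  0.1806] yaw,tilt,roll [-7.78 51.05 -0.34]
1 [-0.4  0.1 10.2] [ 0.22  4.34 -0.31]
2 [-0.7  0.2  9.4] [ 0.04  4.34 -0.03]
3 [-1.   0.2  8.5] [ 0.04  4.34 -0.02]
4 [-1.2  0.1  7.7] [ 0.04  4.34 -0.02]
5 [-1.4  0.1  6.8] [ 0.04  4.34 -0.02]
6 [-1.4  0.1  5.9] [ 0.04  4.34 -0.02]
0.58 [164.8 229.4]
```

View pics/p6.png

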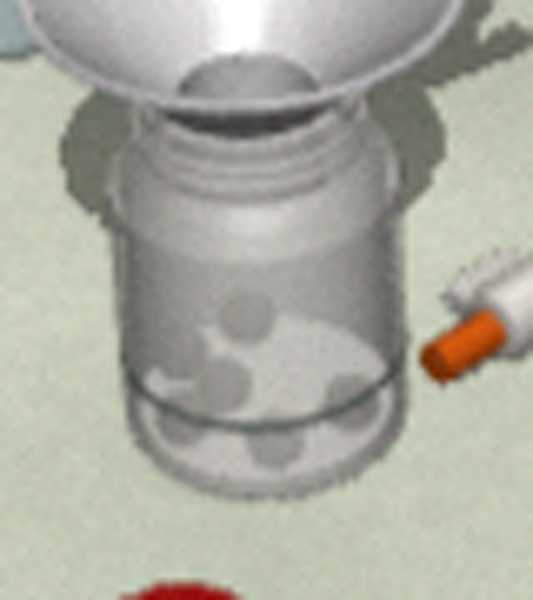

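All six balls lie in the jar, at crop (245,312), (175,352), (220,382), (185,425), (275,437) and (352,402). Now I'll raise the scoop, level it and take it back.

Emit:
drive_tool([
  {"grip":0,"delta_pos":[-15,0,6],"turn":[0,1,0]},
  {"grip":0,"delta_pos":[-12,0,9],"turn":[0,4,0]},
  {"grip":0,"delta_pos":[-5,0,8],"turn":[0,4.5,0]},
  {"grip":0,"delta_pos":[-2,0,8],"turn":[0,4.5,0]},
  {"grip":0,"delta_pos":[-1,0,8],"turn":[0,4.5,0]},
])

```text
time: 17.65
eef_pos: [0.462, -0.0617, 0.347]
tcp_rot: [0.046, -0.698, 0.049, 0.713]
contact_force: [0.2, -0.7, -0.5]
finger_gap: 0.186
```

```bash
python3 - <<'E'
from h import *
st()
splan([.64,.048,.25],-2,10,7)
splan([.7384,.2587,.20],8.16,0,15)
E
```

```text
t 17.65 p [ 0.462  -0.0617  0.347 ] x [-0.021 -0.004 -1.   ] y [-0.134 -0.991  0.006] F [ 0.2 -0.7 -0.5] gap 0.186 q [-0.24 -0.33  1.88 -0.01  1.61  1.46]
now lip [ 0.5903 -0.0797  0.2691] yaw,tilt,roll [-7.69 31.51 -0.38]
1 [  9.7 -17.2  -0.8] [-0.61  3.07 -0.34]
2 [ 10.  -17.   -0.9] [-0.81  3.07 -0.06]
3 [ 10.3 -16.9  -1. ] [-0.81  3.07 -0.1 ]
4 [ 10.6 -16.8  -1.1] [-0.8   3.07 -0.15]
5 [ 10.9 -16.7  -1.1] [-0.79  3.07 -0.19]
6 [ 11.2 -16.6  -1.2] [-0.78  3.07 -0.23]
7 [ 11.6 -16.5  -1.2] [-0.77  3.07 -0.27]
now lip [ 0.5903 -0.0797  0.2691] yaw,tilt,roll [-7.69 31.51 -0.38]
1 [  9.2 -21.3  -4.2] [-0.86  2.1  -0.33]
2 [  9.6 -21.1  -4.4] [-1.05  2.1  -0.04]
3 [  9.8 -20.9  -4.6] [-1.05  2.1  -0.08]
4 [ 10.2 -20.7  -4.9] [-1.05  2.1  -0.12]
5 [ 10.5 -20.5  -5.1] [-1.04  2.1  -0.16]
6 [ 10.8 -20.3  -5.3] [-1.04  2.1  -0.2 ]
7 [ 11.2 -20.1  -5.5] [-1.03  2.1  -0.24]
8 [ 11.6 -19.9  -5.7] [-1.02  2.1  -0.27]
9 [ 12.  -19.7  -5.8] [-1.01  2.1  -0.31]
10 [ 12.5 -19.5  -5.9] [-1.    2.1  -0.35]
11 [ 12.9 -19.3  -6. ] [-0.99  2.1  -0.38]
12 [ 13.4 -19.1  -6.1] [-0.97  2.1  -0.42]
13 [ 13.9 -18.9  -6.2] [-0.96  2.1  -0.46]
14 [ 14.4 -18.6  -6.2] [-0.94  2.1  -0.49]
15 [ 14.9 -18.4  -6.2] [-0.92  2.1  -0.53]
```

Emit:
drive_tool([
  {"grip":0,"delta_pos":[6,-21,-4],"turn":[-0.9,2.1,0]},
  {"grip":0,"delta_pos":[8,-21,-4],"turn":[-1,2.1,0]},
  {"grip":0,"delta_pos":[9,-21,-5],"turn":[-1,2.1,0]},
  {"grip":0,"delta_pos":[10,-21,-5],"turn":[-1,2.1,-0.1]},
  {"grip":0,"delta_pos":[10,-21,-5],"turn":[-1,2.1,-0.2]},
])

```text
time: 18.27
eef_pos: [0.4968, 0.0417, 0.3153]
tcp_rot: [-0.012, 0.77, -0.022, -0.638]
contact_force: [-0.1, -0.3, -2.0]
finger_gap: 0.198
```

Emit:
drive_tool([
  {"grip":0,"delta_pos":[10,-20,-5],"turn":[-1,2.1,-0.2]},
  {"grip":0,"delta_pos":[10,-20,-5],"turn":[-1,2.1,-0.2]},
  {"grip":0,"delta_pos":[11,-20,-5],"turn":[-1,2.1,-0.3]},
  {"grip":0,"delta_pos":[11,-20,-6],"turn":[-1,2.1,-0.3]},
  {"grip":0,"delta_pos":[12,-20,-6],"turn":[-1,2.1,-0.3]},
])

```text
time: 18.9
eef_pos: [0.5374, 0.1442, 0.2772]
tcp_rot: [0.017, 0.83, 0.015, -0.558]
contact_force: [-0.1, -0.2, -0.5]
finger_gap: 0.195
```

```bash
python3 - <<'E'
from h import *
st()
splan([.7384,.2587,.18],8.16,0,5)
E
```

```text
t 18.9 p [0.5374 0.1442 0.2772] x [ 0.377  0.007 -0.926] y [ 0.044 -0.999  0.011] F [-0.1 -0.2 -0.5] gap 0.195 q [ 0.2  -0.34  2.03 -0.08  1.07  1.75]
now lip [0.6871 0.1504 0.257 ] yaw,tilt,roll [ 2.64  8.18 -0.66]
1 [ 22.1 -18.5  -2.6] [-0.68  1.64 -1.  ]
2 [ 22.6 -18.1  -2.3] [-1.    1.63 -0.47]
3 [ 22.9 -17.8  -2.1] [-0.99  1.63 -0.49]
4 [ 23.1 -17.6  -1.9] [-0.98  1.63 -0.52]
5 [ 23.4 -17.3  -1.7] [-0.96  1.63 -0.55]
```

Emit:
drive_tool([
  {"grip":0,"delta_pos":[16,-18,-3],"turn":[-0.9,1.6,-0.8]},
  {"grip":0,"delta_pos":[22,-18,-2],"turn":[-0.9,1.6,-0.6]},
  {"grip":0,"delta_pos":[22,-18,-2],"turn":[-0.9,1.6,-0.6]},
  {"grip":0,"delta_pos":[22,-18,-2],"turn":[-0.9,1.6,-0.6]},
  {"grip":0,"delta_pos":[15,-15,-2],"turn":[-0.9,1.2,-0.6]},
])

```text
time: 19.52
eef_pos: [0.5822, 0.2385, 0.2018]
tcp_rot: [0.032, 0.866, 0.063, -0.494]
contact_force: [0.5, -0.4, -0.8]
finger_gap: 0.191
```

```bash
python3 - <<'E'
from h import *
st()
splan([.738,.2587,.125],8.16,0,4)
l,e=scoop_now(); S=R.from_euler('ZYX',e,degrees=True)
print(proj('scene',[l, l+S.apply([-.16,0,.0105]),l+S.apply([-.125,0,.0295])]).round(1))
im,d=arm.get_image('scene'); cv2.imwrite('pics/r1.png',cv2.resize(im[220:420,310:500],(570,600)))
E
```

```text
t 19.52 p [0.5822 0.2385 0.2018] x [ 0.503  0.078 -0.861] y [ 0.142 -0.99  -0.007] F [ 0.5 -0.4 -0.8] gap 0.191 q [ 0.35 -0.18  2.06 -0.14  0.74  1.86]
now lip [0.7318 0.2598 0.2038] yaw,tilt,roll [ 8.36 -0.27  0.34]
1 [17.6  0.5  8.6] [-0.13 -0.07  0.32]
2 [17.6  0.4  8.6] [ 0.04 -0.07  0.03]
3 [17.6  0.4  8.6] [ 0.04 -0.07  0.03]
4 [17.6  0.4  8.6] [ 0.04 -0.07  0.03]
[[368.5 328.2]
 [420.7 268.3]
 [411.2 269.7]]
```

View pics/r1.png

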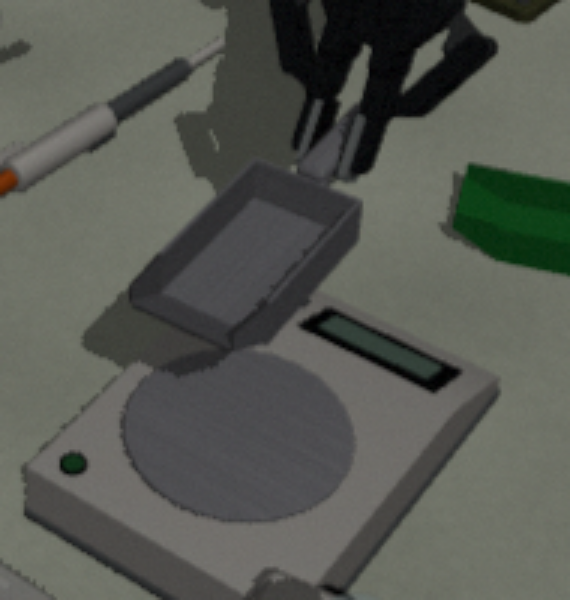

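The scoop is empty and level above the pan, with the lip at full-image (371,328), predicted (368,328). Descend.

Emit:
drive_tool([
  {"grip":0,"delta_pos":[16,0,8],"turn":[0,0,0.3]},
  {"grip":0,"delta_pos":[17,0,9],"turn":[0,0,0]},
  {"grip":0,"delta_pos":[17,0,9],"turn":[0,0,0]},
  {"grip":0,"delta_pos":[12,0,6],"turn":[0,0,0]},
])

```text
time: 20.08
eef_pos: [0.5859, 0.2392, 0.13]
tcp_rot: [0.033, 0.867, 0.061, -0.494]
contact_force: [-0.2, 1.0, -1.3]
finger_gap: 0.199
```

```bash
python3 - <<'E'
from h import *
st()
splan([.738,.2587,.088],8.16,0,3)
E
```

```text
t 20.07 p [0.5859 0.2392 0.13  ] x [ 0.505  0.073 -0.86 ] y [ 0.138 -0.99  -0.003] F [-0.2  1.  -1.3] gap 0.199 q [ 0.35 -0.08  2.11 -0.18  0.6   1.91]
now lip [0.7356 0.26   0.1322] yaw,tilt,roll [ 8.17 -0.36  0.11]
1 [12.8  0.6  6.7] [-0.05 -0.12  0.09]
2 [12.8  0.6  6.7] [ 0.   -0.12  0.  ]
3 [12.8  0.6  6.7] [ 0.   -0.12  0.  ]
```

Emit:
drive_tool([
  {"grip":0,"delta_pos":[13,1,7],"turn":[0,-0.3,0]},
  {"grip":0,"delta_pos":[13,0,7],"turn":[0,0,0]},
  {"grip":0,"delta_pos":[7,0,4],"turn":[0,0,0]},
  {"grip":0,"delta_pos":[0,0,0],"turn":[0,0,0]},
])

```text
time: 20.58
eef_pos: [0.5868, 0.2375, 0.0883]
tcp_rot: [0.033, 0.865, 0.06, -0.497]
contact_force: [0.3, 0.2, -1.4]
finger_gap: 0.193
```

```bash
python3 - <<'E'
from h import *
st()
splan([.738,.2587,.0835],8.16,0,2)
E
```

```text
t 20.57 p [0.5868 0.2375 0.0883] x [ 0.498  0.071 -0.864] y [ 0.137 -0.991 -0.003] F [ 0.3  0.2 -1.4] gap 0.193 q [ 0.34 -0.02  2.13 -0.2   0.53  1.93]
now lip [0.7365 0.2582 0.0893] yaw,tilt,roll [8.11 0.1  0.07]
1 [ 3.  -0.1  0.9] [-0.06  0.05  0.05]
2 [ 3.  -0.1  0.9] [-0.02  0.05 -0.01]
```

Emit:
drive_tool([
  {"grip":0,"delta_pos":[3,0,1.5],"turn":[0,0,0]},
  {"grip":0,"delta_pos":[1,0,0.5],"turn":[0,0,0]},
])

```text
time: 20.82
eef_pos: [0.588, 0.2379, 0.0849]
tcp_rot: [0.033, 0.865, 0.061, -0.496]
contact_force: [0.3, -0.3, -1.8]
finger_gap: 0.191
```

Emit:
drive_tool([
  {"grip":0,"delta_pos":[1,0,0.5],"turn":[0,0,0]},
  {"grip":0,"delta_pos":[1,0,0.5],"turn":[0,0,0]},
])

```text
time: 21.08
eef_pos: [0.5887, 0.2382, 0.0836]
tcp_rot: [0.033, 0.866, 0.061, -0.495]
contact_force: [0.4, -0.1, -1.5]
finger_gap: 0.195
```

```bash
python3 - <<'E'
from h import *
st(); splan([.738,.2587,.0835],8.16,0,1)
im,d=arm.get_image('scene'); cv2.imwrite('pics/r2.png',cv2.resize(im[280:420,310:480],(680,560)))
E
```

```text
t 21.07 p [0.5887 0.2382 0.0836] x [ 0.502  0.073 -0.862] y [ 0.138 -0.99  -0.003] F [ 0.4 -0.1 -1.5] gap 0.195 q [ 0.34 -0.01  2.13 -0.21  0.51  1.93]
now lip [0.7383 0.2589 0.0852] yaw,tilt,roll [ 8.13 -0.12  0.12]
1 [1.  0.3 1. ] [-0.09 -0.12  0.09]
```

View pics/r2.png

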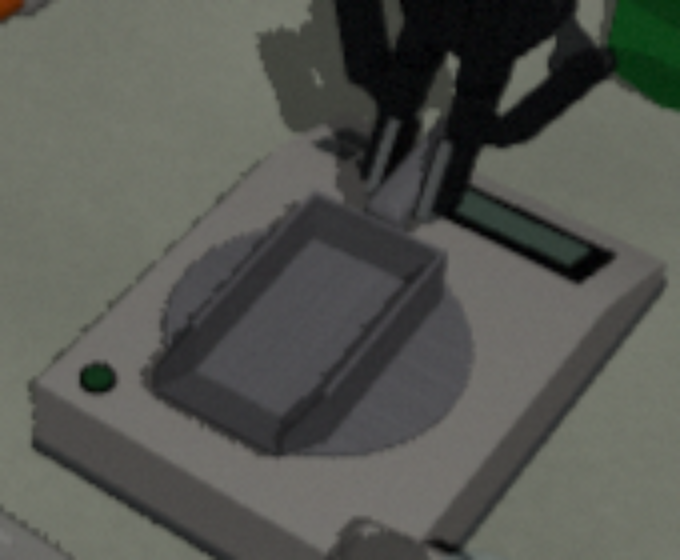

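The scoop is within about 1 mm of its original place on the pan. Lower 1 mm more, release and back out along the tool axis.

Emit:
drive_tool([
  {"grip":0,"delta_pos":[1,0,0.7],"turn":[0,0,0]},
  {"grip":50,"delta_pos":[0,0,0],"turn":[0,0,0]},
  {"grip":50,"delta_pos":[0,0,0],"turn":[0,0,0]},
  {"grip":50,"delta_pos":[0,0,0],"turn":[0,0,0]},
])

```text
time: 21.62
eef_pos: [0.5896, 0.2386, 0.0837]
tcp_rot: [0.033, 0.867, 0.061, -0.494]
contact_force: [0.5, -1.0, -0.8]
finger_gap: 0.496
```

Emit:
drive_tool([
  {"grip":50,"delta_pos":[-12,0,0],"turn":[0,0,0]},
  {"grip":50,"delta_pos":[-30,0,0],"turn":[0,0,0]},
  {"grip":50,"delta_pos":[-40,0,0],"turn":[0,0,0]},
  {"grip":50,"delta_pos":[-40,0,0],"turn":[0,0,0]},
  {"grip":50,"delta_pos":[-20,0,0],"turn":[0,0,0]},
])

```text
time: 22.25
eef_pos: [0.5148, 0.2276, 0.2107]
tcp_rot: [0.032, 0.866, 0.061, -0.495]
contact_force: [0.0, -0.3, 0.1]
finger_gap: 0.503
```

```bash
python3 - <<'E'
from h import *
st()
funnel_fit('top',[.607,-.082],.164,'endtop')
im,d=arm.get_image('scene'); cv2.imwrite('pics/end.png',im)
P=cloud('top',arm.get_image('top')[1])
m=(np.hypot(P[...,0]-.58,P[...,1]-.236)<.034)&(P[...,2]>.085)&(P[...,2]<.11); h=P[m]; c=h.mean(0); w,v=np.linalg.eigh(np.cov(h[:,:2].T)); print('handle',len(h),c.round(4),v[:,-1].round(3))
A=np.c_[h[:,:2]-c[:2],np.ones(len(h))]; print('slope',np.linalg.lstsq(A,h[:,2],rcond=None)[0].round(3))
cv2.imwrite('pics/endc.png',np.hstack([cv2.resize(im[160:320,200:360],(400,400)),cv2.resize(im[270:430,310:470],(400,400))]))
for n,z in (('pot1',0),('reagent',0),('pipette',.014),('beaker',0)):
  print(n,[atz('scene',r['position'],z)[0].round(3) for r in arm.landmark_of('scene',n)[:2]])
E
```

```text
t 22.25 p [0.5148 0.2276 0.2107] x [ 0.503  0.074 -0.861] y [ 0.138 -0.99  -0.004] F [ 0.  -0.3  0.1] gap 0.503 q [ 0.38 -0.35  2.18 -0.17  0.79  1.9 ]
top funnel rim [ 0.6065 -0.0815  0.1654] tilt [-0.001 -0.017] n 2316 med 0.0015
handle 194 [0.5796 0.2371 0.0966] [-0.995 -0.097]
slope [-0.056  0.057  0.097]
pot1 [array([0.742, 0.035, 0.   ]), array([ 0.713, -0.204,  0.   ])]
reagent [array([ 0.638, -0.463,  0.   ])]
pipette [array([ 0.438, -0.039,  0.014]), array([ 0.723, -0.188,  0.014])]
beaker [array([ 0.516, -0.315,  0.   ]), array([ 0.594, -0.09 ,  0.   ])]
```

View pics/endc.png

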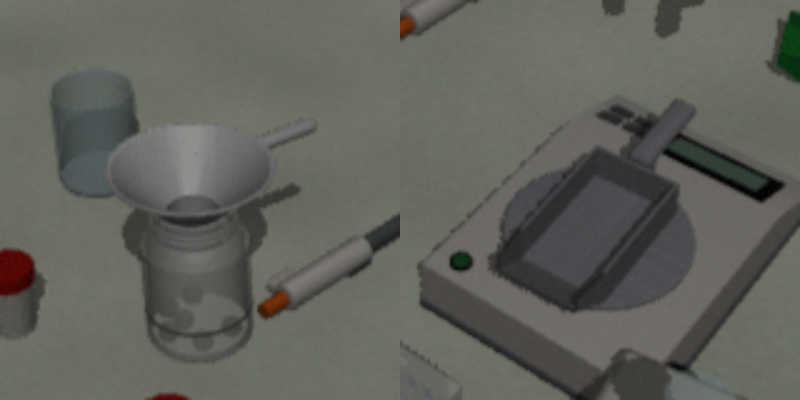

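View pics/endtop.png

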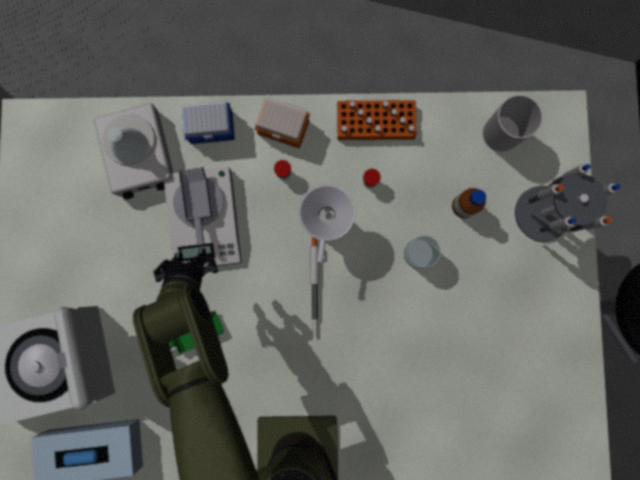

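The end view shows six balls in the jar, the funnel upright and centred, the scoop flat on the pan and the gripper clear. Hand in.

```bash
python3 - <<'E'
from plant import arm
print(arm.finish_job())
E
```

```text
the job is handed in; nothing more can be done
None
```

The jar is charged and the job is handed in at about 22 s of the 67 s allowed. The funnel is seated in the jar's neck, all six balls went through it, and the empty scoop is back on the pan. `finish_job` reports no verdict, so what follows rests on my own last checks.

- **Balls:** I counted six in the jar in a close crop of the scene camera after the pour. The scoop looked empty both above the pan and once set down.
- **Funnel:** The top-camera fit puts the rim within about 1 mm of the jar axis, leaning about 1°, at 0.165 m (about 0.166 m expected).
- **Scoop:** Its handle is within about 2 mm of where it started, and it lies flat on the pan in the picture. A rough depth fit of the handle gave a slope of about 3–5° and a direction about 2.5° off its start. I put that down to depth noise and did not check it further.
- **Bystanders:** Pots and pipette were within about 10 mm of the first readings and the bottle within about 7 mm. The beaker was within about 25 mm, with noisy readings. All are inside their limits.
- **Disagreement:** Just after I released the funnel, the scene-camera fit suggested a lean of about 6° and a 5–6 mm offset, while the top camera and the pictures showed it upright and centred. I trusted the top camera and did not repeat the scene-camera fit afterwards.

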